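Slide a brass collar round a cranked handle rod and press it home

ROBOT

A 6-joint arm with a two-finger parallel gripper is mounted at the origin on the work surface. World frame = base frame: x ahead of the robot, y to its left, z up, the work surface at z = 0. Lengths are in m, angles in rad, forces in N, time in s.
With the tool pointing down it reaches from about 0.425 to 1.125 m from the base axis. Payload 14.9 kg.
Tool frame: the origin (TCP) lies between the finger pads; the fingertips stand 17 mm ahead of it and the grasp point (between the pads) lies 2 mm behind it; z points along the fingers, y is the line along which they close (so a half turn about z gives the same grasp; the last joint's range is limited). The gripper opens to 91 mm and grips with 3 to 60 N. Pads are 32 mm wide; open, the fingers measure 118 mm over their backs; the gripper's body (76 mm by 178 mm) begins 60 mm behind the grasp point.
Start: joints at [-0.033, 0.379, 1.734, -0, 1.028, -0.033], TCP at [0.7, -0, 0.192] pointing down, gripper open.
Joint ranges: [-2.77, 2.77], [-0.74, 2.19], [0, 2.66], [-1.06, 4.2], [0.31, 2.87], [-3.08, 3.08]. Speed limits (rad/s): [1.89, 1.89, 2.39, 3.14, 3.14, 3.14].

INTERFACE

Orientations are given as [roll, pitch, yaw] about the fixed x, y, z axes, in that order (R = Rz(yaw) Ry(pitch) Rx(roll)).
In Python, from plant import robot gives the robot as it stands.
- The arm moves only by the tool carry_out, never from a script. Its argument "series" is a list of rows, each an object of numbers: "tx", "ty", "tz": the shift along the tool's x, y, z normalised to -1 to 1, where 1 is 0.3 m; "wx", "wy", "wz": the turn, a rotation vector about the tool's x, y, z normalised to -1 to 1, where 1 is 120 degrees; "fingers": the closure, from -1 (fully open) to 1 (shut). In form: [{"tx": .., "ty": .., "tz": .., "wx": .., "wy": .., "wz": .., "fingers": ..}, ...]. A call has 1 to 20 rows; each row shifts and turns the commanded pose from where the row before left it, along the tool's axes as they then stand; what a row does not reach is not made up. A row lasts 1/12 s, in which the tool goes at most 41.7 mm and 7.16 degrees, less where a joint would pass 70% of its speed; a pose out of reach is approached as far as the arm can. A call with a number of a shift or a turn outside -1 to 1 is refused whole. A call with a gripper value outside its range is refused whole. The fingers move at their own pace and stop on an object; "grip_force" is the grip in N (left out, the last holds). Time passes only in rows, so rows that do not move let the fingers close. It gives the time, the measured TCP pose, the force, the opening and the grip force at its end, in the units of the state.
- robot.get_state(): the state, without advancing time (a new reading comes with each control period).
- robot.snapshot(name): name is "scene" or "side" or "wrist"; returns (picture, depth): 384x512x3 uint8, red, green, blue; 384x512 float32, m along the optical axis (not along the pixel's ray), 0 where there is no reading.
- robot.calibration(name): a dict with "fx", "fy", "cx", "cy" (pixels), "eye" and "rotation" of the camera in the world. Camera axes: x right, y up, looking along -z (the intrinsics and any distortion apply to the point x, -y, -z); pixel columns grow to the right and rows downward; lengths in m; the calibration is good to about 2 mm. A picture is of the moment at which its call begins: read the wrist's pose just before it. calibration takes no time and is no camera call; for the wrist camera it gives the pose at the moment of the call.
- robot.hand_in(): hands the job in; it is judged then, once.
Trained networks look in the newest picture that a camera, given by its name, has taken for a name from the list of things; names that differ only in an ending like _2 or _b are one class to them, and where a whole thing is asked for, a point or a joint stands for the part that bears it (a point fixed in the world has none). Each returns a list of dicts, best first, with "conf" (0 to 1); they miss things now and then, are a little off and sometimes report something else, mostly with a low value. They report only what shows in the picture. A call takes as long as a camera call. They do not tell look-alikes from the thing itself.
- robot.masks_of(camera, thing): "pixels" (384x512 bool, what is visible of it) and "xy" ([column, row] in pixels, amid what is visible of it).
- robot.pinpoint(camera, thing): "xy" ([column, row] in pixels: a listed point, or the origin of a listed thing).
The state is a dict: "clock": time; "q": joint angles; "qd": joint speeds; "effort": joint torques, N m; "ee_pos": TCP position; "tcp_rot": TCP orientation; "contact_force": force on the tool from outside, world axes, zero at the start; "wrist_torque": the same for the moment, N m; "grip_width": opening from 0.0 (shut) to 1.0 (fully open); "grasp_force": force on a finger pad.
Only numpy, scipy, OpenCV 4.12 (cv2) and the standard library are available. Lean on these libraries where they do the work, as an engineer would, in place of code of your own. Each camera call takes 0.05 s, during which the arm holds its last target. There are 200 camera calls.

TASK

Take the brass collar on the bent steel rod in the blue vise and slide it gently along the rod round both corners. Push the stiff copper bush ahead of it until you feel the bush bottom in its dark socket, and hold the collar home with a steady 15 newtons or so for a moment, never pushing with more than 25. Let go with the collar left against the bush, and leave the other things on the bench where they are.

Things in the scene. Friction and masses are not known exactly. Their poses are not given: they have to be found in the camera images.
- fixture: Fixed blue vise (under 145 mm high) holding a round steel rod, 10 mm thick, its axis level at 200 mm. Origin on the bench under the middle of the rod's middle leg. In this frame the rod runs along +y at x = -47.5 mm from a rubber ball tip at y = -152 to corner1, straight (60 degrees off y) to corner2, then along +y at x = 47.5 into a dark socket, 24 mm across, at y = 145 to 219 over the jaws.
- corner1 (a point): First corner of the rod: the point where the axes of its first and middle legs cross, at (-47.5, -27.5, 200) mm in the fixture frame. The rod cuts it with a bend of 30 mm radius at its axis, which begins and ends 17 mm from this point. Axes as fixture.
- corner2 (a point): Second corner of the rod: the point where the axes of its middle and last legs cross, at (47.5, 27.5, 200) mm in the fixture frame; same 30 mm bend. Axes as fixture.
- bush: Copper bush on the last leg: a flange 23 mm across, 6 mm thick, with a thin tail into the socket. Origin at the centre of the flange face met by the collar, at y = 66 to 130 mm in the fixture frame at first; axes as fixture. It slides to +y with 3 to 5 N, stays where left, until after 6 to 40 mm (unknown; y at most 136) its tail hits a hard catch hidden in the socket (gives under 2 mm).
- collar: Round brass collar, 34 mm outside, 14 mm bore, 16 mm long, about 90 g, loose on the rod (2 mm play all round; it hangs about 2 mm below the rod's axis). Origin at its centre, its y axis along the bore, at first along +y of the first leg, 38 to 91 mm before corner1. Against the bush, its centre is 8 mm before the bush's face.
- hammer: Chasing hammer with a wooden handle lying on the bench, 240 mm long; origin at its underside, a bystander to leave alone.
- copper_bowl: Open copper bowl, 110 mm across, 50 mm high; origin at its underside, a bystander to leave alone.
- steel_collar: Spare steel collar lying on the bench, 34 mm across, 16 mm high; origin at its underside, a bystander to leave alone.
- wood_block: Pale wooden block 90 x 60 x 40 mm; origin at its underside, a bystander to leave alone.
- oil_can: Red oil can, 56 mm across, 110 mm high; origin at its underside, a bystander to leave alone.
- doming_punch: Steel punch standing on end, 24 mm across, 82 mm high; origin at its underside, a bystander to leave alone.
- copper_disc: Flat copper disc, 90 mm across, 6 mm thick; origin at its underside, a bystander to leave alone.
Things that resemble listed ones, but are neither listed nor needed, are in the scene too. What is meant by the collar is not red, and is the smaller of those in its own colour.

How it is judged:
On the way, in this order (a step that is already met when the one before it is completed fails the run):
1. the collar has passed the first corner (y of collar in the frame of fixture above -0.012 m and x of collar in the frame of fixture above -0.03 m), for 0.1 s.
2. the collar has passed the second corner (y of collar in the frame of fixture above 0.045 m and x of collar in the frame of fixture above 0.04 m), for 0.1 s.
3. the bush, bottomed in its socket, is pressed by the collar with 11 N or more for 0.3 s (y of bush in the frame of collar below 0.0105 m and angle between the y axis of collar and the y axis of fixture, either way round below 0.25 rad and x of collar in the frame of fixture above 0.04 m and contact force between collar and bush above 11 N), for 0.3 s.
At the end, for the whole second after the job is handed in: The collar is on the last leg, within 2.5 mm of the bottomed bush and its axis along the leg within 0.25 rad, released and at rest (y of bush in the frame of collar below 0.0105 m and angle between the y axis of collar and the y axis of fixture, either way round below 0.25 rad and x of collar in the frame of fixture above 0.04 m and linear speed of collar below 0.01 m/s and contact force between the fingers and collar below 0.05 N); the robot touches nothing.
It fails at once if the collar presses on the rod or bush with more than 25 N (contact force between collar and fixture above 25 N).
It fails at once if the robot presses on the vise or rod with more than 10 N (contact force between any of the fingers, the arm and fixture above 10 N).
It fails at once if one of the other things on the bench is moved more than 20 mm (distance of any of hammer, copper_bowl, steel_collar, wood_block, oil_can, doming_punch, copper_disc from where it was at the start of the episode above 0.02 m).
It also fails if it takes over 67 s, if anything falls off the work surface, if the arm or the gripper's body presses on something with over 40 N, if the wrist force passes 120 N, or if a joint passes its speed limit or range.

## Working session

There is one attempt and no reset: what is moved stays moved. The work goes in short steps, Python scripts to look and compute and a tool call to move; the robot and the scene stay as the last step left them, time stands still between calls to the robot, and variables do not carry over. Pictures are saved under pics/ and viewed, at most 10 in all, crops included, and the job is handed in when it is done.

Besides the shell and the picture viewer there is one more tool, called after "Emit:" as a command line: name --argument value ..., lists and objects as JSON in quotes. carry_out: Moves the arm, as the interface text tells. Its arguments: {"type":"object","properties":{"series":{"type":"array"},"grip_force":{"type":"number"}},"required":["series"]}

```bash
mkdir -p pics; ls
cat > h.py <<'E'
import numpy as np, cv2
from plant import robot
def snap(cam,name=None):
    c=robot.calibration(cam); p,d=robot.snapshot(cam)
    if name: cv2.imwrite(f'pics/{name}.png',cv2.cvtColor(p,cv2.COLOR_RGB2BGR))
    return c,p,d
def pts(c,uv,z):
    uv=np.atleast_2d(uv); z=np.atleast_1d(z)
    P=np.c_[(uv[:,0]-c['cx'])/c['fx']*z,-(uv[:,1]-c['cy'])/c['fy']*z,-z]
    return P@np.array(c['rotation']).T+np.array(c['eye'])
def cloud(c,d):
    v,u=np.nonzero(d>0); return np.c_[u,v],pts(c,np.c_[u,v],d[v,u])
E
python3 - <<'E'
from h import *
print(robot.get_state())
for cam in['scene','side']:
    c,p,d=snap(cam,cam+'0'); print(cam,c)
    for t in['corner1','corner2','bush','collar','fixture']:
        for r in robot.pinpoint(cam,t)[:4]:
            u,v=r['xy'];z=d[int(v),int(u)]
            print(t,round(r['conf'],2),np.round(r['xy']),pts(c,r['xy'],z).round(3) if z>0 else None)
E
```

```text
pics
{'clock': 0.0, 'q': array([-3.32968636e-02,  3.79397287e-01,  1.73478566e+00,  1.48997237e-05,
        1.02851995e+00, -3.32875626e-02]), 'qd': array([-0.00182729,  0.00107409, -0.00126324,  0.00188165, -0.00125897,
       -0.00021235]), 'effort': array([ 6.45993277e-04, -7.63727903e+01, -4.34372771e+01,  6.49972307e-02,
        4.23743343e-02, -1.55693674e-04]), 'ee_pos': array([6.99570983e-01, 1.44980148e-05, 1.91693745e-01]), 'tcp_rot': array([-3.14048346e+00, -4.96968126e-05,  1.57077930e+00]), 'contact_force': array([ 0.78378761, -0.51275157, -0.14140261]), 'wrist_torque': array([-0.01060366, -0.00257993,  0.00757723]), 'grasp_force': 0.0, 'grip_width': 1.0028757850482273}
scene {'fx': 439.01759732794, 'fy': 439.01759732794, 'cx': 260.6759867223555, 'cy': 187.9144148052819, 'eye': array([ 1.22904291, -0.43989744,  0.9515154 ]), 'rotation': array([0.74283158, 0.00756361, 1.168264  ])}
corner1 0.73 [338. 171.] [ 0.202 -1.467 -0.076]
corner1 0.6 [296. 168.] [ 0.057 -1.611 -0.22 ]
corner2 0.73 [338. 171.] [ 0.202 -1.467 -0.076]
corner2 0.6 [296. 168.] [ 0.057 -1.611 -0.22 ]
collar 0.64 [260. 230.] [-0.118 -1.787 -0.396]
collar 0.54 [306. 248.] [-0.004 -1.673 -0.281]
collar 0.43 [284. 180.] [ 0.073 -1.596 -0.204]
fixture 0.65 [340. 170.] [ 0.206 -1.463 -0.071]
side {'fx': 400.3684698152993, 'fy': 400.3684698152993, 'cx': 248.97840651830938, 'cy': 193.06738927035875, 'eye': array([ 0.37015205, -0.67923079,  0.82852115]), 'rotation': array([ 0.66456929, -0.01094588, -0.34774308])}
corner1 0.69 [236. 142.] [ 0.658 -0.392  1.116]
corner2 0.69 [236. 142.] [ 0.658 -0.392  1.116]
bush 0.76 [226. 101.] [ 0.669 -0.381  1.127]
collar 0.55 [278. 187.] [ 0.773 -0.276  1.231]
collar 0.45 [252. 228.] [ 0.712 -0.338  1.17 ]
collar 0.42 [254. 155.] [ 0.672 -0.377  1.131]
```

```bash
python3 - <<'E'
s=open('h.py').read()
s=s.replace("np.array(c['rotation']).T","Rot.from_euler('xyz',c['rotation']).as_matrix().T").replace("import numpy as np, cv2","import numpy as np, cv2\nfrom scipy.spatial.transform import Rotation as Rot")
open('h.py','w').write(s)
E
python3 - <<'E'
from h import *
ims=[]
for cam in['scene','side']:
    c,p,d=snap(cam); np.savez(cam+'.npz',p=p,d=d)
    for t in['corner1','corner2','bush','collar','fixture']:
        for r in robot.pinpoint(cam,t)[:4]:
            u,v=r['xy'];z=d[int(v),int(u)]
            print(cam,t,round(r['conf'],2),np.round(r['xy']),pts(c,r['xy'],z).round(3) if z>0 else None)
    ims.append(p)
    uv,P=cloud(c,d)
    m=(abs(P[:,2]-.2)<.012)&(P[:,0]>.35)
    print(m.sum(),P[m].min(0),P[m].max(0))
cv2.imwrite('pics/a.png',cv2.cvtColor(cv2.resize(ims[0],(800,600)),cv2.COLOR_RGB2BGR))
cv2.imwrite('pics/b.png',cv2.cvtColor(cv2.resize(ims[1],(800,600)),cv2.COLOR_RGB2BGR))
E
```

```text
scene corner1 0.94 [293. 168.] [[0.384 0.02  0.   ]]
scene corner1 0.86 [341. 170.] [[ 0.653 -0.004  0.246]]
scene corner2 0.94 [293. 168.] [[0.384 0.02  0.   ]]
scene corner2 0.86 [341. 170.] [[ 0.653 -0.004  0.246]]
scene collar 0.8 [304. 248.] [[ 0.671 -0.089  0.014]]
scene collar 0.61 [261. 226.] [[ 0.576 -0.169  0.031]]
scene collar 0.43 [282. 181.] [[ 0.597 -0.123  0.207]]
scene fixture 0.23 [283. 181.] [[ 0.598 -0.12   0.205]]
427 [ 0.56469212 -0.18687365  0.18841515] [0.77051038 0.41446249 0.21182592]
side corner1 0.82 [236. 142.] [[ 0.565 -0.073  0.201]]
side corner1 0.63 [242. 110.] [[0.612 0.019 0.204]]
side corner2 0.82 [236. 142.] [[ 0.565 -0.073  0.201]]
side corner2 0.63 [242. 110.] [[0.612 0.019 0.204]]
side bush 0.44 [228. 100.] [[0.593 0.065 0.202]]
side collar 0.7 [251. 227.] [[ 0.562 -0.188  0.026]]
side collar 0.68 [250. 156.] [[ 0.58  -0.125  0.203]]
side collar 0.56 [278. 188.] [[ 0.663 -0.109  0.04 ]]
side fixture 0.21 [243. 108.] [[ 0.7    0.259 -0.005]]
1305 [ 0.49891302 -0.18535324  0.18800211] [0.8333892  0.57447512 0.21199181]
```

View pics/a.png

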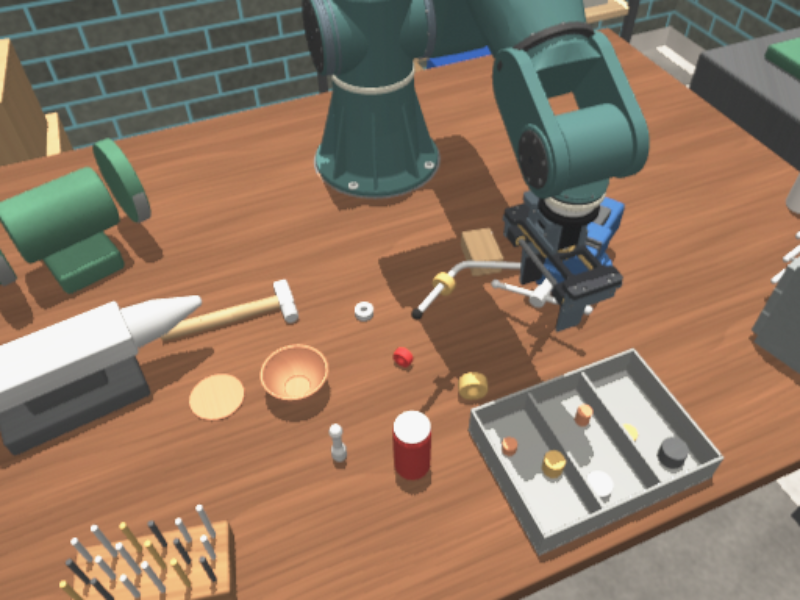

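View pics/b.png

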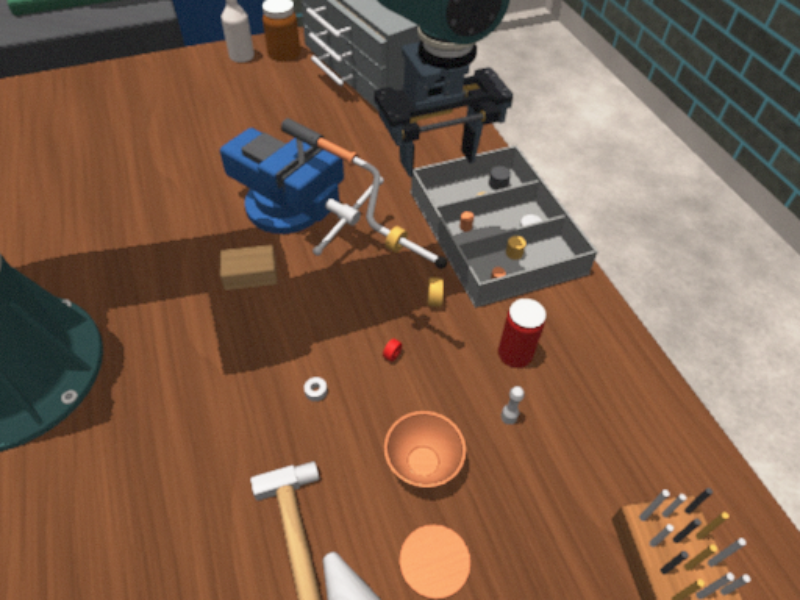

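```bash
cat > fit.py <<'E'
from h import *
from scipy.optimize import least_squares
from scipy.spatial import cKDTree
def path(y0=-.152,y1=.06):
    c1=np.array([-.0475,-.0275]);c2=-c1;u=(c2-c1)/np.linalg.norm(c2-c1);e=np.array([0,1.])
    t=.0173
    def arc(c,a,b):
        s=np.linspace(0,1,30)[:,None]; A=c-a*t;B=c+b*t
        n=(b-a)/np.linalg.norm(b-a); O=c+n*np.hypot(t,.03)
        th=np.linspace(-1,1,30)*np.pi/6
        f=np.array([-n[1],n[0]]); f=f if f@(a+b)>0 else -f
        return O+.03*(-np.cos(th)[:,None]*n+np.sin(th)[:,None]*f)
    L=lambda p,q:p+np.linspace(0,1,100)[:,None]*(q-p)
    return np.vstack([L(np.array([c1[0],y0]),c1-e*t),arc(c1,e,u),L(c1+u*t,c2-u*t),arc(c2,u,e),L(c2+e*t,np.array([c2[0],y1]))])
PATH=path()
T=cKDTree(PATH)
def tofix(p,P):
    c,s=np.cos(p[2]),np.sin(p[2]); q=P[:,:2]-p[:2]; return np.c_[q[:,0]*c+q[:,1]*s,-q[:,0]*s+q[:,1]*c]
def fit(P,p0,r=.02,n=6):
    p=np.array(p0,float)
    for i in range(n):
        f=tofix(p,P); m=(T.query(f)[0]<r)&(abs(f[:,1])<.15)&(f[:,1]<.058)
        p=least_squares(lambda q:T.query(tofix(q,P[m]))[0],p,loss='soft_l1',f_scale=.002).x
        r=max(.009,r*.7)
    return p,m,T.query(tofix(p,P[m]))[0].mean()
E
python3 - <<'E'
from fit import *
ALL=[]
for cam in['side','scene']:
    D=np.load(cam+'.npz');p,d=D['p'],D['d']; c=robot.calibration(cam)
    uv,P=cloud(c,d); m=(abs(P[:,2]-.2)<.013)&(abs(P[:,0]-.6)<.12)&(abs(P[:,1]-0)<.25)
    P=P[m];uv=uv[m];col=p[uv[:,1],uv[:,0]].astype(int)
    grey=(col.max(1)-col.min(1)<40)&(col.max(1)>70)
    best=min((fit(P[grey],[.59,-.027,y],.025) for y in np.radians([10,20,30])),key=lambda r:r[2]-r[1].sum()*1e-5)
    print(cam,best[0],best[1].sum(),best[2], np.median(P[grey][best[1]][:,2]))
    f=tofix(best[0],P); br=(col[:,0]-col[:,2]>60)
    for i in np.nonzero(br)[0][::4]: print(uv[i],f[i].round(3),P[i,2].round(3),col[i])
p=cv2.resize(np.load('side.npz')['p'][60:200,130:310],None,fx=4,fy=4,interpolation=cv2.INTER_CUBIC)
cv2.imwrite('pics/c.png',cv2.cvtColor(p,cv2.COLOR_RGB2BGR))
E
```

```text
side [ 0.5877238  -0.02748257  0.57971081] 345 0.002231107130676032 0.20230026644826693
[179  80] [0.04  0.222] 0.204 [114  73  51]
[204  88] [0.051 0.147] 0.208 [147  92  67]
[204  89] [0.051 0.148] 0.204 [227 137  90]
[204  90] [0.049 0.146] 0.203 [237 148  99]
[208  90] [0.054 0.137] 0.204 [240 154 101]
[206  91] [0.047 0.137] 0.206 [236 147  98]
[210  91] [0.053 0.13 ] 0.205 [241 155 104]
[206  92] [0.047 0.137] 0.203 [217 131  86]
[210  92] [0.05  0.127] 0.206 [245 162 107]
[205  93] [0.043 0.138] 0.202 [144  84  54]
[209  93] [0.045 0.126] 0.206 [229 142  96]
[213  93] [0.052 0.119] 0.205 [246 163 107]
[209  94] [0.045 0.126] 0.203 [194 116  75]
[213  94] [0.049 0.116] 0.205 [243 156 104]
[208  95] [0.045 0.13 ] 0.198 [122  76  56]
[212  95] [0.043 0.115] 0.206 [218 130  88]
[216  95] [0.049 0.106] 0.207 [246 162 106]
[211  96] [0.043 0.118] 0.202 [149  89  61]
[215  96] [0.048 0.109] 0.203 [229 141  93]
[219  96] [0.052 0.1  ] 0.205 [246 164 109]
[214  97] [0.043 0.109] 0.204 [174 104  69]
[218  97] [0.048 0.1  ] 0.205 [238 150  99]
[222  97] [0.053 0.091] 0.206 [239 152 100]

[... 2377 characters left out ...]
39 114  71]
[282 180] [-0.048 -0.082] 0.209 [142 116  73]
[286 180] [-0.038 -0.08 ] 0.213 [246 231 146]
[290 180] [-0.034 -0.069] 0.206 [224 184 113]
[284 181] [-0.042 -0.083] 0.21 [145 118  74]
[288 181] [-0.036 -0.075] 0.206 [235 203 123]
[278 182] [-0.061 -0.079] 0.192 [141 114  71]
[288 182] [-0.034 -0.077] 0.206 [223 185 112]
[285 183] [-0.04  -0.081] 0.202 [138 114  73]
[289 183] [-0.032 -0.076] 0.203 [183 149  92]
[286 184] [-0.037 -0.082] 0.202 [140 114  72]
[290 184] [-0.032 -0.071] 0.194 [133 108  69]
[286 185] [-0.036 -0.083] 0.199 [139 114  71]
[283 186] [-0.043 -0.085] 0.193 [155 126  80]
[287 186] [-0.034 -0.082] 0.197 [140 115  73]
[286 187] [-0.036 -0.082] 0.191 [138 113  71]
```

View pics/c.png

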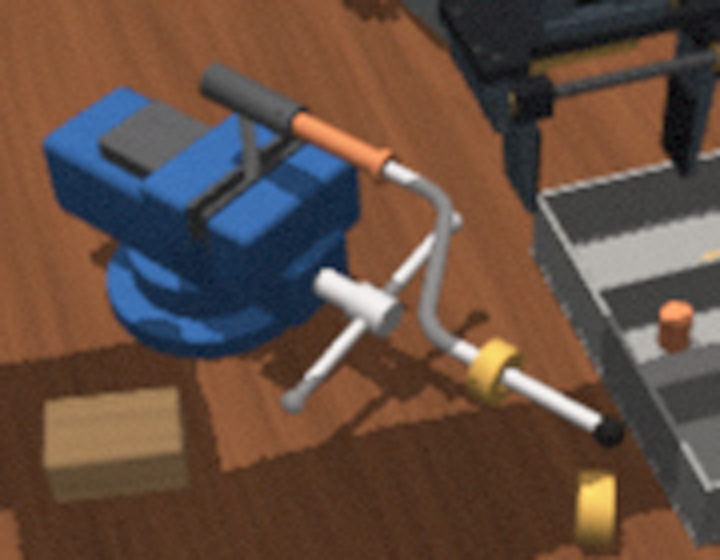

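Emit:
carry_out --series '[{"tz": -0.06, "fingers": -1}, {"tz": -0.12, "fingers": -1}, {"tz": -0.12, "fingers": -1}, {"tz": -0.12, "fingers": -1}, {"tx": -0.08, "ty": -0.08, "fingers": -1}, {"tx": -0.09, "ty": -0.09, "fingers": -1}, {"tx": -0.09, "ty": -0.09, "fingers": -1}, {"tx": -0.09, "ty": -0.09, "fingers": -1}, {"wz": -0.04, "fingers": -1}, {"wz": -0.048, "fingers": -1}, {"wz": -0.048, "fingers": -1}, {"wz": -0.048, "fingers": -1}, {"wz": -0.048, "fingers": -1}, {"wz": -0.047, "fingers": -1}, {"fingers": -1}, {"fingers": -1}]'

```text
invalid input at $.series[0]: expected keys tx, ty, tz, wx, wy, wz, fingers
```

Run:
```python
from fit import *
s=robot.get_state(); print(s['ee_pos'],s['tcp_rot'],s['clock'])
c,p,d=snap('wrist','w1'); np.savez('w1.npz',p=p,d=d); import json
print(c)
for cam in['wrist','side','scene']:
    if cam!='wrist': c,p,d=snap(cam)
    uv,P=cloud(c,d); m=(abs(P[:,2]-.2)<.013)&(abs(P[:,0]-.6)<.12)&(abs(P[:,1]-0)<.25)
    P=P[m];uv=uv[m];col=p[uv[:,1],uv[:,0]].astype(int)
    grey=(col.max(1)-col.min(1)<50)&(col.max(1)>70)
    if grey.sum()<50: print(cam,'few');continue
    b=fit(P[grey],[.589,-.0275,.585],.02)
    print(cam,b[0],b[1].sum(),b[2],np.percentile(P[grey][b[1]][:,2],90))
    f=tofix(b[0],P); br=(col[:,0]-col[:,2]>60)
    for nm,k in(('collar',br&(f[:,1]<-.04)&(abs(f[:,0]+.0475)<.02)),('bush',br&(f[:,1]>.06)&(abs(f[:,0]-.0475)<.014))):
        if k.sum()>5: print(nm,k.sum(),np.percentile(f[k],[3,97],axis=0).round(4).tolist(),'zmax',np.percentile(P[k,2],97))
```

```text
[7.00009619e-01 9.26594317e-06 1.92320538e-01] [3.14158599e+00 1.19615161e-05 1.57080425e+00] 1.2
{'fx': 276.88866800332136, 'fy': 276.88866800332136, 'cx': 258.30021855441237, 'cy': 193.6823627984474, 'eye': array([0.69909763, 0.07552546, 0.38344473]), 'rotation': array([-0.27243554, -0.00092278,  0.00046192])}
wrist [ 0.59395417 -0.02183953  0.64652785] 1482 0.0022296297535380634 0.20378669323573909
bush 3248 [[0.0436, 0.0725], [0.058, 0.1394]] zmax 0.2090539477260657
side [ 0.58752199 -0.02747068  0.57887508] 362 0.0022754535081550694 0.20429083195999148
collar 102 [[-0.0611, -0.0838], [-0.0341, -0.0681]] zmax 0.21257415334482255
bush 146 [[0.0394, 0.0758], [0.0546, 0.1481]] zmax 0.2088891201113667
scene [ 0.59040323 -0.02633455  0.5836982 ] 298 0.002148808153330498 0.20561400980144778
collar 98 [[-0.063, -0.0848], [-0.0325, -0.068]] zmax 0.2125384406022733
```

View pics/w1.png

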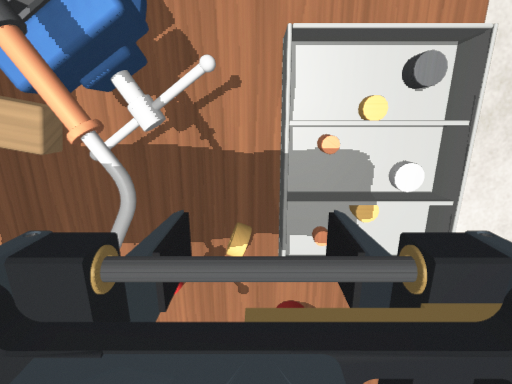

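The wrist view shows the bush flange near (80,130) and the second bend near (120,190). The collar is out of view, so I'll resend the move with all keys.

Emit:
carry_out --series '[{"tx": 0, "ty": 0, "tz": -0.06, "wx": 0, "wy": 0, "wz": 0, "fingers": -1}, {"tx": 0, "ty": 0, "tz": -0.12, "wx": 0, "wy": 0, "wz": 0, "fingers": -1}, {"tx": 0, "ty": 0, "tz": -0.12, "wx": 0, "wy": 0, "wz": 0, "fingers": -1}, {"tx": 0, "ty": 0, "tz": -0.12, "wx": 0, "wy": 0, "wz": 0, "fingers": -1}, {"tx": -0.09, "ty": -0.08, "tz": 0, "wx": 0, "wy": 0, "wz": 0, "fingers": -1}, {"tx": -0.1, "ty": -0.09, "tz": 0, "wx": 0, "wy": 0, "wz": 0, "fingers": -1}, {"tx": -0.1, "ty": -0.09, "tz": 0, "wx": 0, "wy": 0, "wz": 0, "fingers": -1}, {"tx": -0.1, "ty": -0.09, "tz": 0, "wx": 0, "wy": 0, "wz": 0, "fingers": -1}, {"tx": -0.1, "ty": 0, "tz": 0, "wx": 0, "wy": 0, "wz": 0, "fingers": -1}, {"tx": 0, "ty": 0, "tz": 0, "wx": 0, "wy": 0, "wz": -0.04, "fingers": -1}, {"tx": 0, "ty": 0, "tz": 0, "wx": 0, "wy": 0, "wz": -0.048, "fingers": -1}, {"tx": 0, "ty": 0, "tz": 0, "wx": 0, "wy": 0, "wz": -0.048, "fingers": -1}, {"tx": 0, "ty": 0, "tz": 0, "wx": 0, "wy": 0, "wz": -0.048, "fingers": -1}, {"tx": 0, "ty": 0, "tz": 0, "wx": 0, "wy": 0, "wz": -0.048, "fingers": -1}, {"tx": 0, "ty": 0, "tz": 0, "wx": 0, "wy": 0, "wz": -0.046, "fingers": -1}, {"tx": 0, "ty": 0, "tz": 0, "wx": 0, "wy": 0, "wz": 0, "fingers": -1}, {"tx": 0, "ty": 0, "tz": 0, "wx": 0, "wy": 0, "wz": 0, "fingers": -1}]'

```text
clock: 2.77
ee_pos: [0.595, -0.147, 0.3184]
tcp_rot: [3.142, 0.0, 2.15]
contact_force: [0.5, -0.0, -0.5]
grip_width: 1.002
grasp_force: 0.0
```

```bash
cat > look.py <<'E'
from fit import *
import sys
s=robot.get_state(); print(s['ee_pos'],s['tcp_rot'],s['clock'])
for cam in['wrist','side','scene']:
    c,p,d=snap(cam,cam+sys.argv[1])
    uv,P=cloud(c,d); m=(abs(P[:,2]-.2)<.013)&(abs(P[:,0]-.6)<.12)&(abs(P[:,1]-0)<.25)
    P=P[m];uv=uv[m];col=p[uv[:,1],uv[:,0]].astype(int)
    grey=(col.max(1)-col.min(1)<50)&(col.max(1)>70)
    if grey.sum()<50: print(cam,'few');continue
    b=fit(P[grey],[.589,-.0275,.585],.02)
    print(cam,b[0],b[1].sum(),b[2],np.percentile(P[grey][b[1]][:,2],90))
    f=tofix(b[0],P); br=(col[:,0]-col[:,2]>60)
    for nm,k in(('collar',br&(f[:,1]<-.04)&(abs(f[:,0]+.0475)<.02)),('bush',br&(f[:,1]>.06)&(abs(f[:,0]-.0475)<.014))):
        if k.sum()>5: print(nm,k.sum(),np.percentile(f[k],[3,97],axis=0).round(4).tolist(),'zmax',np.percentile(P[k,2],97))
E
python3 look.py 2
```

```text
[ 0.59501166 -0.14699389  0.3183873 ] [3.14157043e+00 7.51743555e-05 2.15007494e+00] 2.7667
wrist [ 0.58822697 -0.02467997  0.58544355] 2134 0.0024706690611730133 0.2042094912013543
collar 365 [[-0.0628, -0.0839], [-0.032, -0.0687]] zmax 0.21284760291476398
bush 131 [[0.0377, 0.0735], [0.0586, 0.0771]] zmax 0.21023308191706097
side [ 0.58716206 -0.02752121  0.58466787] 279 0.002242256621196045 0.2043845951330823
collar 98 [[-0.0617, -0.133], [-0.0339, -0.0681]] zmax 0.2125136727857717
bush 151 [[0.0408, 0.0752], [0.056, 0.1726]] zmax 0.2086004841646963
scene [ 0.59091453 -0.02566804  0.57775138] 350 0.00205107649678372 0.20574332308502977
collar 96 [[-0.0624, -0.0848], [-0.0331, -0.0691]] zmax 0.21268005387038688
bush 123 [[0.0381, 0.075], [0.0545, 0.1459]] zmax 0.21087255077556158
```

View pics/wrist2.png

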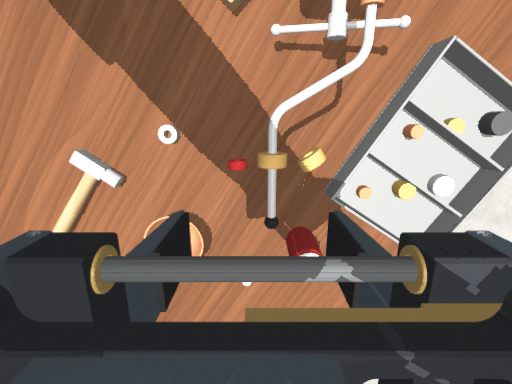

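Emit:
carry_out --series '[{"tx": 0.04, "ty": 0.02, "tz": 0, "wx": 0, "wy": 0, "wz": -0.002, "fingers": -1}, {"tx": 0.053, "ty": 0.026, "tz": 0, "wx": 0, "wy": 0, "wz": 0, "fingers": -1}, {"tx": 0, "ty": 0, "tz": 0.05, "wx": 0, "wy": 0, "wz": 0, "fingers": -1}, {"tx": 0, "ty": 0, "tz": 0.08, "wx": 0, "wy": 0, "wz": 0, "fingers": -1}, {"tx": 0, "ty": 0, "tz": 0.08, "wx": 0, "wy": 0, "wz": 0, "fingers": -1}, {"tx": 0, "ty": 0, "tz": 0.08, "wx": 0, "wy": 0, "wz": 0, "fingers": -1}, {"tx": 0, "ty": 0, "tz": 0.08, "wx": 0, "wy": 0, "wz": 0, "fingers": -1}, {"tx": 0, "ty": 0, "tz": 0.038, "wx": 0, "wy": 0, "wz": 0, "fingers": -1}, {"tx": 0, "ty": 0, "tz": 0, "wx": 0, "wy": 0, "wz": 0, "fingers": -1}, {"tx": 0, "ty": 0, "tz": 0, "wx": 0, "wy": 0, "wz": 0, "fingers": -1}]'

```text
clock: 3.75
ee_pos: [0.5913, -0.1158, 0.1963]
tcp_rot: [-3.141, -0.0, 2.157]
contact_force: [0.7, -0.5, 0.3]
grip_width: 1.002
grasp_force: 0.0
```

```bash
python3 look.py 3; python3 -c "
import cv2,numpy as np
a=cv2.imread('pics/wrist3.png');b=cv2.imread('pics/side3.png')[80:230,170:330]
b=cv2.resize(b,(410,384));cv2.imwrite('pics/d.png',cv2.resize(np.hstack([a[:, 100:480],b]),(790,384)))"
```

```text
[ 0.59125048 -0.11582532  0.19634021] [-3.1413763e+00 -2.9061924e-04  2.1569277e+00] 3.75
wrist [ 0.58763487 -0.0245077   0.58774583] 4956 0.0024232835157817164 0.2041526875130356
collar 1042 [[-0.0622, -0.0838], [-0.0317, -0.0689]] zmax 0.21281611882045354
side [ 0.58993798 -0.02857953  0.56663057] 124 0.0022238244422669935 0.2050264515931859
collar 102 [[-0.061, -0.1357], [-0.0344, -0.0672]] zmax 0.2126235274409104
bush 149 [[0.0365, 0.0784], [0.0514, 0.1806]] zmax 0.20944632490034856
scene [ 0.59098269 -0.02591697  0.57780004] 296 0.0021374569229428942 0.20578908320526407
collar 99 [[-0.0621, -0.0853], [-0.0329, -0.0695]] zmax 0.21229082024939588
bush 124 [[0.0382, 0.0757], [0.0545, 0.1484]] zmax 0.21012093619447914
```

View pics/d.png

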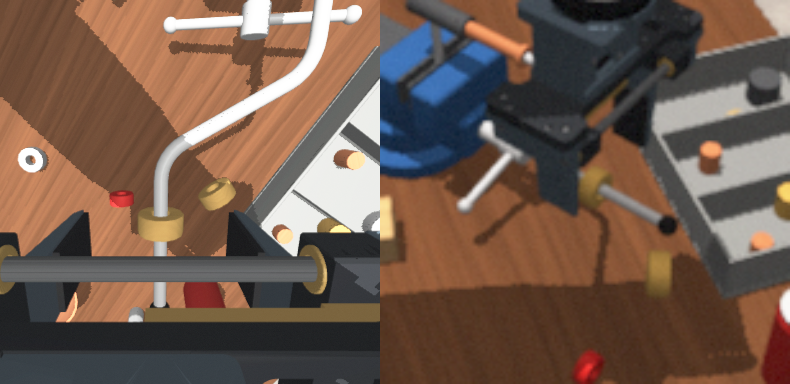

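The collar is on the rod between the open fingers, at about (160,223) in the left half, and centred. I'll close on it now.

Emit:
carry_out --grip_force 12 --series '[{"tx": 0, "ty": 0, "tz": 0, "wx": 0, "wy": 0, "wz": 0, "fingers": 1}, {"tx": 0, "ty": 0, "tz": 0, "wx": 0, "wy": 0, "wz": 0, "fingers": 1}, {"tx": 0, "ty": 0, "tz": 0, "wx": 0, "wy": 0, "wz": 0, "fingers": 1}, {"tx": 0, "ty": 0, "tz": 0, "wx": 0, "wy": 0, "wz": 0, "fingers": 1}, {"tx": 0, "ty": 0, "tz": 0, "wx": 0, "wy": 0, "wz": 0, "fingers": 1}, {"tx": 0, "ty": 0, "tz": 0, "wx": 0, "wy": 0, "wz": 0, "fingers": 1}, {"tx": 0, "ty": 0, "tz": 0, "wx": 0, "wy": 0, "wz": 0, "fingers": 1}, {"tx": 0, "ty": 0, "tz": 0, "wx": 0, "wy": 0, "wz": 0, "fingers": 1}, {"tx": 0, "ty": 0, "tz": 0, "wx": 0, "wy": 0, "wz": 0, "fingers": 1}, {"tx": 0, "ty": 0, "tz": 0, "wx": 0, "wy": 0, "wz": 0, "fingers": 1}, {"tx": 0, "ty": 0, "tz": 0, "wx": 0, "wy": 0, "wz": 0, "fingers": 1}, {"tx": 0, "ty": 0, "tz": 0, "wx": 0, "wy": 0, "wz": 0, "fingers": 1}, {"tx": 0, "ty": 0, "tz": 0, "wx": 0, "wy": 0, "wz": 0, "fingers": 1}, {"tx": 0, "ty": 0, "tz": 0, "wx": 0, "wy": 0, "wz": 0, "fingers": 1}]'

```text
clock: 5.07
ee_pos: [0.5911, -0.1161, 0.1959]
tcp_rot: [-3.142, -0.0, 2.157]
contact_force: [-0.4, -0.7, 0.3]
grip_width: 0.016
grasp_force: 0.0
```

```bash
python3 look.py 4; python3 -c "
from plant import robot
print(robot.get_state()['grip_width'],robot.get_state()['grasp_force'])
import cv2,numpy as np
a=cv2.imread('pics/wrist4.png');b=cv2.imread('pics/side4.png')[80:230,170:330]
b=cv2.resize(b,(410,384));cv2.imwrite('pics/e.png',cv2.resize(np.hstack([a[:, 100:480],b]),(790,384)))"
```

```text
[ 0.59110866 -0.11612349  0.19593875] [-3.14158085e+00 -1.34338117e-05  2.15721662e+00] 5.0667
wrist [ 0.58755422 -0.02466428  0.5846806 ] 4491 0.00239940401541631 0.2041551699540505
collar 242 [[-0.0624, -0.0808], [-0.0305, -0.069]] zmax 0.21261855323672274
side [ 0.58793079 -0.02839075  0.58382381] 124 0.002057949359198896 0.20437991141136522
collar 76 [[-0.0616, -0.1438], [-0.0456, -0.0681]] zmax 0.2120232432251134
bush 146 [[0.0401, 0.0766], [0.055, 0.181]] zmax 0.20945997649440937
scene [ 0.59101156 -0.0253772   0.57710007] 326 0.002100646793879926 0.20580342849758554
collar 69 [[-0.0625, -0.0845], [-0.0331, -0.0703]] zmax 0.211888881897398
bush 123 [[0.0376, 0.0755], [0.054, 0.1478]] zmax 0.21105753023724266
0.005401392945415531 0.0
```

View pics/e.png

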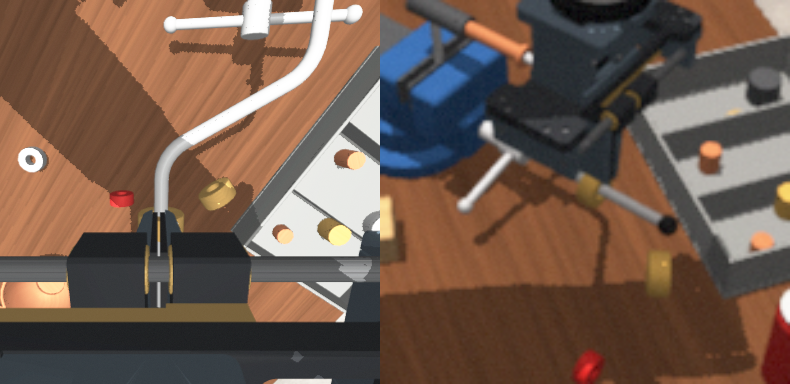

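Run:
```python
from fit import *
for cam in['side','scene','wrist']:
    c,p,d=snap(cam); uv,P=cloud(c,d); f=tofix([.5887,-.0262,.584],P)
    col=p[uv[:,1],uv[:,0]].astype(int)
    m=(abs(f[:,0]+.0475)<.06)&(abs(f[:,1]+.076)<.04)&(P[:,2]>.17)&(P[:,2]<.3)
    dark=m&(col.max(1)<85)
    print(cam,m.sum(),dark.sum(),np.percentile(P[dark],[0,2,10],axis=0)[:,2].round(4))
    for z in np.arange(.18,.28,.01):
        k=dark&(abs(P[:,2]-z)<.005)
        if k.sum()>3: print(z.round(3),k.sum(),f[k].min(0).round(3),f[k].max(0).round(3))
```

```text
side 448 262 [0.1886 0.1957 0.2247]
0.19 5 [-0.064 -0.083] [-0.061 -0.071]
0.2 4 [-0.064 -0.083] [-0.031 -0.07 ]
0.22 21 [-0.058 -0.094] [-0.04  -0.067]
0.23 48 [-0.06  -0.095] [-0.04  -0.067]
0.24 45 [-0.06  -0.095] [-0.041 -0.069]
0.25 49 [-0.061 -0.095] [-0.037 -0.074]
0.26 38 [-0.062 -0.095] [-0.037 -0.082]
0.27 22 [-0.063 -0.095] [-0.048 -0.076]
0.28 9 [-0.064 -0.094] [-0.054 -0.078]
scene 439 252 [0.2171 0.2203 0.2284]
0.22 14 [-0.056 -0.095] [-0.041 -0.059]
0.23 38 [-0.058 -0.096] [-0.038 -0.062]
0.24 47 [-0.058 -0.096] [-0.038 -0.059]
0.25 41 [-0.059 -0.096] [-0.036 -0.061]
0.26 46 [-0.058 -0.096] [-0.036 -0.064]
0.27 41 [-0.062 -0.096] [-0.035 -0.079]
0.28 11 [-0.061 -0.096] [-0.037 -0.093]
wrist 2581 1509 [0.2065 0.2191 0.2283]
0.21 8 [-0.049 -0.068] [-0.048 -0.067]
0.22 92 [-0.057 -0.063] [-0.04  -0.058]
0.23 173 [-0.059 -0.061] [-0.039 -0.058]
0.24 224 [-0.059 -0.061] [-0.038 -0.058]
0.25 241 [-0.06  -0.061] [-0.038 -0.058]
0.26 154 [-0.053 -0.061] [-0.044 -0.058]
0.27 507 [-0.053 -0.091] [-0.044 -0.058]
```

The fingers closed just above the collar. All three cameras put the real fingertips at z≈0.218, about 39 mm higher than the reported pose implies, while the lateral position agrees. I'll reopen, go 39 mm lower by the cameras, and check before closing.

Emit:
carry_out --grip_force 12 --series '[{"tx": 0, "ty": 0, "tz": 0, "wx": 0, "wy": 0, "wz": 0, "fingers": -1}, {"tx": 0, "ty": 0, "tz": 0, "wx": 0, "wy": 0, "wz": 0, "fingers": -1}, {"tx": 0, "ty": 0, "tz": 0, "wx": 0, "wy": 0, "wz": 0, "fingers": -1}, {"tx": 0, "ty": 0, "tz": 0, "wx": 0, "wy": 0, "wz": 0, "fingers": -1}, {"tx": 0, "ty": 0, "tz": 0, "wx": 0, "wy": 0, "wz": 0, "fingers": -1}, {"tx": 0, "ty": 0, "tz": 0, "wx": 0, "wy": 0, "wz": 0, "fingers": -1}, {"tx": 0, "ty": 0, "tz": 0, "wx": 0, "wy": 0, "wz": 0, "fingers": -1}, {"tx": 0, "ty": 0, "tz": 0, "wx": 0, "wy": 0, "wz": 0, "fingers": -1}, {"tx": 0, "ty": 0, "tz": 0, "wx": 0, "wy": 0, "wz": 0, "fingers": -1}, {"tx": 0, "ty": 0, "tz": 0, "wx": 0, "wy": 0, "wz": 0, "fingers": -1}, {"tx": 0, "ty": 0, "tz": 0.03, "wx": 0, "wy": 0, "wz": 0, "fingers": -1}, {"tx": 0, "ty": 0, "tz": 0.04, "wx": 0, "wy": 0, "wz": 0, "fingers": -1}, {"tx": 0, "ty": 0, "tz": 0.04, "wx": 0, "wy": 0, "wz": 0, "fingers": -1}, {"tx": 0, "ty": 0, "tz": 0.02, "wx": 0, "wy": 0, "wz": 0, "fingers": -1}, {"tx": 0, "ty": 0, "tz": 0, "wx": 0, "wy": 0, "wz": 0, "fingers": -1}, {"tx": 0, "ty": 0, "tz": 0, "wx": 0, "wy": 0, "wz": 0, "fingers": -1}]'

```text
clock: 6.7
ee_pos: [0.5908, -0.1161, 0.1562]
tcp_rot: [-3.141, -0.001, 2.157]
contact_force: [-0.3, 0.0, -0.0]
grip_width: 1.002
grasp_force: 0.0
```

```bash
cat > tips.py <<'E'
from fit import *
for cam in['side','scene','wrist']:
    c,p,d=snap(cam); uv,P=cloud(c,d); f=tofix([.5887,-.0262,.584],P)
    col=p[uv[:,1],uv[:,0]].astype(int)
    m=(abs(f[:,0]+.0475)<.075)&(abs(f[:,1]+.076)<.025)&(P[:,2]>.14)&(P[:,2]<.25)
    dark=m&(col.max(1)<85)
    for s in(-1,1):
        k=dark&(s*(f[:,0]+.0475)>.022)
        if k.sum()>10: print(cam,s,k.sum(),'zlow',np.percentile(P[k,2],[0,3,10]).round(4),'x',np.percentile(f[k,0],[3,97]).round(4),'y',np.percentile(f[k,1],[3,97]).round(4))
    br=(col[:,0]-col[:,2]>60)&(abs(f[:,0]+.0475)<.02)&(abs(f[:,1]+.076)<.03)&(abs(P[:,2]-.2)<.017)
    if br.sum()>5: print(' collar',np.percentile(f[br],[3,97],axis=0).round(4).tolist(),np.percentile(P[br,2],97).round(4))
E
python3 tips.py
```

```text
side -1 170 zlow [0.18   0.1851 0.1887] x [-0.1074 -0.0945] y [-0.0942 -0.0621]
side 1 220 zlow [0.1781 0.1808 0.184 ] x [-0.0046  0.0057] y [-0.0939 -0.0645]
 collar [[-0.0552, -0.0958], [-0.0323, -0.0795]] 0.2135
scene -1 206 zlow [0.1776 0.1808 0.1857] x [-0.1044 -0.094 ] y [-0.0955 -0.0637]
scene 1 102 zlow [0.1816 0.1846 0.1894] x [-0.0011  0.0089] y [-0.096  -0.0676]
 collar [[-0.0604, -0.0855], [-0.0314, -0.0706]] 0.2154
wrist -1 2846 zlow [0.1776 0.1824 0.1907] x [-0.1038 -0.0937] y [-0.0909 -0.0588]
wrist 1 2626 zlow [0.1773 0.1813 0.1886] x [-0.0029  0.0071] y [-0.0893 -0.0585]
 collar [[-0.0622, -0.0753], [-0.0317, -0.067]] 0.2135
```

Tips are now at z≈0.179 either side of the collar, about 1 mm off centre. I'll centre and close.

Emit:
carry_out --grip_force 12 --series '[{"tx": 0, "ty": 0.004, "tz": 0, "wx": 0, "wy": 0, "wz": 0, "fingers": 1}, {"tx": 0, "ty": 0, "tz": 0, "wx": 0, "wy": 0, "wz": 0, "fingers": 1}, {"tx": 0, "ty": 0, "tz": 0, "wx": 0, "wy": 0, "wz": 0, "fingers": 1}, {"tx": 0, "ty": 0, "tz": 0, "wx": 0, "wy": 0, "wz": 0, "fingers": 1}, {"tx": 0, "ty": 0, "tz": 0, "wx": 0, "wy": 0, "wz": 0, "fingers": 1}, {"tx": 0, "ty": 0, "tz": 0, "wx": 0, "wy": 0, "wz": 0, "fingers": 1}, {"tx": 0, "ty": 0, "tz": 0, "wx": 0, "wy": 0, "wz": 0, "fingers": 1}, {"tx": 0, "ty": 0, "tz": 0, "wx": 0, "wy": 0, "wz": 0, "fingers": 1}, {"tx": 0, "ty": 0, "tz": 0, "wx": 0, "wy": 0, "wz": 0, "fingers": 1}, {"tx": 0, "ty": 0, "tz": 0, "wx": 0, "wy": 0, "wz": 0, "fingers": 1}, {"tx": 0, "ty": 0, "tz": 0, "wx": 0, "wy": 0, "wz": 0, "fingers": 1}]'

```text
clock: 7.77
ee_pos: [0.5921, -0.1155, 0.157]
tcp_rot: [-3.142, 0.0, 2.157]
contact_force: [-0.3, -0.3, 0.4]
grip_width: 0.356
grasp_force: 12.0
```

```bash
python3 -c "
from plant import robot
s=robot.get_state();print(s['contact_force'],s['wrist_torque'],s['grip_width']*91,s['grasp_force'],s['ee_pos'],s['tcp_rot'])"
```

```text
[-0.29886485 -0.27248774  0.3818077 ] [-0.01206523 -0.01245853 -0.01479542] 32.42807744653989 11.999983364803484 [ 0.59212108 -0.11547794  0.15695024] [-3.14158092e+00  2.08265654e-05  2.15725965e+00]
```

Emit:
carry_out --series '[{"tx": 0, "ty": 0, "tz": -0.003, "wx": 0, "wy": 0, "wz": 0, "fingers": 1}, {"tx": 0, "ty": 0, "tz": -0.003, "wx": 0, "wy": 0, "wz": 0, "fingers": 1}, {"tx": 0, "ty": 0.004, "tz": 0, "wx": 0, "wy": 0, "wz": 0, "fingers": 1}, {"tx": 0, "ty": 0.004, "tz": 0, "wx": 0, "wy": 0, "wz": 0, "fingers": 1}, {"tx": 0, "ty": 0, "tz": 0, "wx": 0, "wy": 0, "wz": 0, "fingers": 1}, {"tx": 0, "ty": 0, "tz": 0, "wx": 0, "wy": 0, "wz": 0, "fingers": 1}]'

```text
clock: 8.27
ee_pos: [0.5941, -0.1141, 0.1587]
tcp_rot: [-3.141, -0.0, 2.157]
contact_force: [-0.7, -0.6, -1.1]
grip_width: 0.36
grasp_force: 12.0
```

Emit:
carry_out --series '[{"tx": 0, "ty": -0.004, "tz": 0, "wx": 0, "wy": 0, "wz": 0, "fingers": 1}, {"tx": 0, "ty": -0.004, "tz": 0, "wx": 0, "wy": 0, "wz": 0, "fingers": 1}, {"tx": 0, "ty": -0.004, "tz": 0, "wx": 0, "wy": 0, "wz": 0, "fingers": 1}, {"tx": 0, "ty": 0, "tz": 0, "wx": 0, "wy": 0, "wz": 0, "fingers": 1}, {"tx": 0, "ty": 0, "tz": 0, "wx": 0, "wy": 0, "wz": 0, "fingers": 1}]'

```text
clock: 8.68
ee_pos: [0.5911, -0.1162, 0.1587]
tcp_rot: [3.142, -0.0, 2.157]
contact_force: [0.4, -0.5, -0.8]
grip_width: 0.356
grasp_force: 12.0
```

Emit:
carry_out --series '[{"tx": 0, "ty": -0.004, "tz": 0, "wx": 0, "wy": 0, "wz": 0, "fingers": 1}, {"tx": 0, "ty": 0, "tz": 0, "wx": 0, "wy": 0, "wz": 0, "fingers": 1}, {"tx": 0, "ty": 0, "tz": 0, "wx": 0, "wy": 0, "wz": 0, "fingers": 1}]'

```text
clock: 8.93
ee_pos: [0.5907, -0.1165, 0.1589]
tcp_rot: [3.14, 0.0, 2.157]
contact_force: [4.7, 4.6, -3.4]
grip_width: 0.361
grasp_force: 12.0
```

Emit:
carry_out --series '[{"tx": 0, "ty": -0.004, "tz": 0, "wx": 0, "wy": 0, "wz": 0, "fingers": 1}, {"tx": 0, "ty": 0, "tz": 0, "wx": 0, "wy": 0, "wz": 0, "fingers": 1}, {"tx": 0, "ty": 0, "tz": 0, "wx": 0, "wy": 0, "wz": 0, "fingers": 1}]'

```text
clock: 9.18
ee_pos: [0.5907, -0.1166, 0.159]
tcp_rot: [3.138, 0.001, 2.157]
contact_force: [11.2, 9.1, -6.6]
grip_width: 0.359
grasp_force: 12.0
```

Emit:
carry_out --series '[{"tx": 0, "ty": 0.007, "tz": 0.0015, "wx": 0, "wy": 0, "wz": 0, "fingers": 1}, {"tx": 0, "ty": 0.0065, "tz": 0.001, "wx": 0, "wy": 0, "wz": 0, "fingers": 1}, {"tx": 0.004, "ty": 0, "tz": 0, "wx": 0, "wy": 0, "wz": 0, "fingers": 1}, {"tx": 0.008, "ty": 0, "tz": 0, "wx": 0, "wy": 0, "wz": 0, "fingers": 1}, {"tx": 0.01, "ty": 0, "tz": 0, "wx": 0, "wy": 0, "wz": 0, "fingers": 1}, {"tx": 0.01, "ty": 0, "tz": 0, "wx": 0, "wy": 0, "wz": 0, "fingers": 1}, {"tx": 0.01, "ty": 0, "tz": 0, "wx": 0, "wy": 0, "wz": 0, "fingers": 1}, {"tx": 0.01, "ty": 0, "tz": 0, "wx": 0, "wy": 0, "wz": 0, "fingers": 1}, {"tx": 0.008, "ty": 0, "tz": 0, "wx": 0, "wy": 0, "wz": 0, "fingers": 1}, {"tx": 0, "ty": 0, "tz": 0, "wx": 0, "wy": 0, "wz": 0, "fingers": 1}, {"tx": 0, "ty": 0, "tz": 0, "wx": 0, "wy": 0, "wz": 0, "fingers": 1}]'

```text
clock: 10.1
ee_pos: [0.5825, -0.1001, 0.158]
tcp_rot: [3.141, 0.0, 2.157]
contact_force: [-0.4, -1.2, -1.3]
grip_width: 0.356
grasp_force: 12.0
```

```bash
cat > st.py <<'E'
from h import *
s=robot.get_state(); th=s['tcp_rot'][2]-np.pi/2
R=Rot.from_euler('xyz',s['tcp_rot']).as_matrix()
F=np.array([.5900,-.0253]);a=.586  # contact-corrected fixture
q=s['ee_pos'][:2]-F
print('t',s['clock'],'fix',(np.array([q[0]*np.cos(a)+q[1]*np.sin(a),-q[0]*np.sin(a)+q[1]*np.cos(a)])*1e3).round(1),'z',(s['ee_pos'][2]*1e3).round(1),'heading',np.degrees(th-a).round(1),
 'Ftool',(R.T@s['contact_force']).round(1),'Ttool',(R.T@s['wrist_torque']).round(2),'w',(s['grip_width']*91).round(1))
E
python3 st.py; python3 look.py 5
```

```text
[ 0.58252617 -0.10009864  0.15804359] [3.14149863e+00 1.07951542e-04 2.15746353e+00] 10.1
wrist [ 0.58715302 -0.02427912  0.5905719 ] 6554 0.002365336165741916 0.20413785298472678
collar 1016 [[-0.0615, -0.059], [-0.0323, -0.0511]] zmax 0.21278049356123996
side [ 0.58995236 -0.02786514  0.5652371 ] 157 0.0023072196616480086 0.20460551766024826
collar 15 [[-0.051, -0.1464], [-0.0398, -0.0649]] zmax 0.20017897478517838
bush 82 [[0.0353, 0.1062], [0.0516, 0.2117]] zmax 0.20709642163405526
scene [ 0.59101547 -0.02618319  0.57973755] 249 0.0021338066900527548 0.2056465607216216
collar 46 [[-0.0627, -0.0664], [-0.0398, -0.0532]] zmax 0.21281005095526032
bush 123 [[0.0388, 0.0752], [0.0554, 0.1479]] zmax 0.21110166459274485Traceback (most recent call last):
  File "st.py", line 7, in <module>
    'Ftool',(R.T@s['contact_force']).round(1),'Ttool',(R.T@s['wrist_torque']).round(2),'w',(s['grip_width']*91).round(1))
                                                                                           ^^^^^^^^^^^^^^^^^^^^^^^^^^
AttributeError: 'float' object has no attribute 'round'
```

Emit:
carry_out --series '[{"tx": 0.007, "ty": 0, "tz": 0, "wx": 0, "wy": 0, "wz": 0, "fingers": 1}, {"tx": 0.01, "ty": 0, "tz": 0, "wx": 0, "wy": 0, "wz": 0, "fingers": 1}, {"tx": 0.01, "ty": 0, "tz": 0, "wx": 0, "wy": 0, "wz": 0, "fingers": 1}, {"tx": 0.01, "ty": 0, "tz": 0, "wx": 0, "wy": 0, "wz": 0, "fingers": 1}, {"tx": 0.0095, "ty": 0, "tz": 0, "wx": 0, "wy": 0, "wz": 0, "fingers": 1}, {"tx": 0.00523, "ty": 0.00014, "tz": 0, "wx": 0, "wy": 0, "wz": 0.025, "fingers": 1}, {"tx": 0.00523, "ty": 0.00014, "tz": 0, "wx": 0, "wy": 0, "wz": 0.025, "fingers": 1}, {"tx": 0.00523, "ty": 0.00014, "tz": 0, "wx": 0, "wy": 0, "wz": 0.025, "fingers": 1}, {"tx": 0.00523, "ty": 0.00014, "tz": 0, "wx": 0, "wy": 0, "wz": 0.025, "fingers": 1}, {"tx": 0.00523, "ty": 0.00014, "tz": 0, "wx": 0, "wy": 0, "wz": 0.025, "fingers": 1}, {"tx": 0.00523, "ty": 0.00014, "tz": 0, "wx": 0, "wy": 0, "wz": 0.025, "fingers": 1}, {"tx": 0.00523, "ty": 0.00014, "tz": 0, "wx": 0, "wy": 0, "wz": 0.025, "fingers": 1}, {"tx": 0, "ty": 0, "tz": 0, "wx": 0, "wy": 0, "wz": 0, "fingers": 1}, {"tx": 0, "ty": 0, "tz": 0, "wx": 0, "wy": 0, "wz": 0, "fingers": 1}]'

```text
clock: 11.42
ee_pos: [0.5705, -0.0784, 0.158]
tcp_rot: [3.142, 0.0, 1.793]
contact_force: [-0.6, 0.2, -0.7]
grip_width: 0.355
grasp_force: 12.0
```

```bash
sed -i "s/(s\['grip_width'\]\*91).round(1)/round(s['grip_width']*91,1)/" st.py; python3 st.py
```

```text
t 11.4167 fix [-45.6 -33.4] z 158.0 heading -20.9 Ftool [ 0.3 -0.6  0.7] Ttool [-0.02  0.02  0.01] w 32.3
```

Emit:
carry_out --series '[{"tx": 0.00523, "ty": 0.00014, "tz": 0, "wx": 0, "wy": 0, "wz": 0.025, "fingers": 1}, {"tx": 0.00523, "ty": 0.00014, "tz": 0, "wx": 0, "wy": 0, "wz": 0.025, "fingers": 1}, {"tx": 0.00523, "ty": 0.00014, "tz": 0, "wx": 0, "wy": 0, "wz": 0.025, "fingers": 1}, {"tx": 0.00523, "ty": 0.00014, "tz": 0, "wx": 0, "wy": 0, "wz": 0.025, "fingers": 1}, {"tx": 0.00523, "ty": 0.00014, "tz": 0, "wx": 0, "wy": 0, "wz": 0.025, "fingers": 1}, {"tx": 0.00523, "ty": 0.00014, "tz": 0, "wx": 0, "wy": 0, "wz": 0.025, "fingers": 1}, {"tx": 0.00523, "ty": 0.00014, "tz": 0, "wx": 0, "wy": 0, "wz": 0.025, "fingers": 1}, {"tx": 0, "ty": 0, "tz": 0, "wx": 0, "wy": 0, "wz": 0, "fingers": 1}, {"tx": 0, "ty": 0, "tz": 0, "wx": 0, "wy": 0, "wz": 0, "fingers": 1}]'

```text
clock: 12.17
ee_pos: [0.5702, -0.0676, 0.158]
tcp_rot: [3.141, 0.0, 1.427]
contact_force: [-0.9, -0.6, -0.9]
grip_width: 0.358
grasp_force: 12.0
```

```bash
python3 st.py
```

```text
t 12.1667 fix [-39.9 -24.3] z 158.0 heading -41.8 Ftool [-0.7 -0.8  0.9] Ttool [ 0.02 -0.04 -0.03] w 32.6
```

Free so far. I'll finish the bend and go a little way along the middle leg.

Emit:
carry_out --series '[{"tx": 0.00523, "ty": 0.00014, "tz": 0, "wx": 0, "wy": 0, "wz": 0.025, "fingers": 1}, {"tx": 0.00523, "ty": 0.00014, "tz": 0, "wx": 0, "wy": 0, "wz": 0.025, "fingers": 1}, {"tx": 0.00523, "ty": 0.00014, "tz": 0, "wx": 0, "wy": 0, "wz": 0.025, "fingers": 1}, {"tx": 0.00523, "ty": 0.00014, "tz": 0, "wx": 0, "wy": 0, "wz": 0.025, "fingers": 1}, {"tx": 0.00523, "ty": 0.00014, "tz": 0, "wx": 0, "wy": 0, "wz": 0.025, "fingers": 1}, {"tx": 0.00523, "ty": 0.00014, "tz": 0, "wx": 0, "wy": 0, "wz": 0.025, "fingers": 1}, {"tx": 0.008, "ty": 0, "tz": 0, "wx": 0, "wy": 0, "wz": 0, "fingers": 1}, {"tx": 0.01, "ty": 0, "tz": 0, "wx": 0, "wy": 0, "wz": 0, "fingers": 1}, {"tx": 0.008, "ty": 0, "tz": 0, "wx": 0, "wy": 0, "wz": 0, "fingers": 1}, {"tx": 0, "ty": 0, "tz": 0, "wx": 0, "wy": 0, "wz": 0, "fingers": 1}, {"tx": 0, "ty": 0, "tz": 0, "wx": 0, "wy": 0, "wz": 0, "fingers": 1}]'

```text
clock: 13.08
ee_pos: [0.5765, -0.0516, 0.158]
tcp_rot: [-3.142, 0.0, 1.112]
contact_force: [-0.0, -0.1, -0.8]
grip_width: 0.356
grasp_force: 12.0
```

```bash
python3 st.py; python3 look.py 6 | head -2
```

```text
t 13.0833 fix [-25.8 -14.4] z 158.0 heading -59.9 Ftool [-0.1  0.   0.8] Ttool [ 0.02 -0.05  0.02] w 32.4
[ 0.57646198 -0.05157898  0.15796413] [-3.14156376e+00  6.01593149e-05  1.11155604e+00] 13.0833
wrist [ 0.58909117 -0.02350574  0.58848397] 4352 0.002447780991754838 0.20408940422190902
```

Emit:
carry_out --series '[{"tx": 0, "ty": 0.0025, "tz": 0, "wx": 0, "wy": 0, "wz": 0, "fingers": 1}, {"tx": 0, "ty": 0.0025, "tz": 0, "wx": 0, "wy": 0, "wz": 0, "fingers": 1}, {"tx": 0, "ty": 0, "tz": 0, "wx": 0, "wy": 0, "wz": 0, "fingers": 1}, {"tx": 0, "ty": 0, "tz": 0, "wx": 0, "wy": 0, "wz": 0, "fingers": 1}]'

```text
clock: 13.57
ee_pos: [0.5768, -0.052, 0.1579]
tcp_rot: [-3.139, 0.0, 1.11]
contact_force: [-6.5, 3.5, 5.0]
grip_width: 0.353
grasp_force: 12.0
```

Emit:
carry_out --series '[{"tx": 0, "ty": 0.0025, "tz": 0, "wx": 0, "wy": 0, "wz": 0, "fingers": 1}, {"tx": 0, "ty": 0, "tz": 0, "wx": 0, "wy": 0, "wz": 0, "fingers": 1}, {"tx": 0, "ty": 0, "tz": 0, "wx": 0, "wy": 0, "wz": 0, "fingers": 1}]'

```text
clock: 13.82
ee_pos: [0.5768, -0.0521, 0.1577]
tcp_rot: [-3.138, 0.001, 1.11]
contact_force: [-11.6, 5.9, 7.7]
grip_width: 0.354
grasp_force: 12.0
```

```bash
python3 st.py
```

```text
t 13.8167 fix [-25.8 -15. ] z 157.7 heading -60.0 Ftool [  0.1 -13.1  -7.6] Ttool [ 2.3   0.03 -0.05] w 32.2
```

Emit:
carry_out --series '[{"tx": 0, "ty": -0.006, "tz": -0.0012, "wx": 0, "wy": 0, "wz": 0, "fingers": 1}, {"tx": 0, "ty": -0.0055, "tz": -0.0011, "wx": 0, "wy": 0, "wz": 0, "fingers": 1}, {"tx": 0.006, "ty": 0, "tz": 0, "wx": 0, "wy": 0, "wz": 0, "fingers": 1}, {"tx": 0.012, "ty": 0, "tz": 0, "wx": 0, "wy": 0, "wz": 0, "fingers": 1}, {"tx": 0.012, "ty": 0, "tz": 0, "wx": 0, "wy": 0, "wz": 0, "fingers": 1}, {"tx": 0.012, "ty": 0, "tz": 0, "wx": 0, "wy": 0, "wz": 0, "fingers": 1}, {"tx": 0.012, "ty": 0, "tz": 0, "wx": 0, "wy": 0, "wz": 0, "fingers": 1}, {"tx": 0.012, "ty": 0, "tz": 0, "wx": 0, "wy": 0, "wz": 0, "fingers": 1}, {"tx": 0.012, "ty": 0, "tz": 0, "wx": 0, "wy": 0, "wz": 0, "fingers": 1}, {"tx": 0.012, "ty": 0, "tz": 0, "wx": 0, "wy": 0, "wz": 0, "fingers": 1}, {"tx": 0.01, "ty": 0, "tz": 0, "wx": 0, "wy": 0, "wz": 0, "fingers": 1}, {"tx": 0, "ty": 0, "tz": 0, "wx": 0, "wy": 0, "wz": 0, "fingers": 1}, {"tx": 0, "ty": 0, "tz": 0, "wx": 0, "wy": 0, "wz": 0, "fingers": 1}]'

```text
clock: 14.9
ee_pos: [0.5887, -0.0241, 0.1586]
tcp_rot: [-3.142, 0.0, 1.11]
contact_force: [0.3, 0.5, 0.1]
grip_width: 0.36
grasp_force: 12.0
```

```bash
sed -i 's/\.5900,-\.0253/.5892,-.0241/' st.py; python3 st.py
```

```text
t 14.9 fix [-0.4  0.2] z 158.6 heading -60.0 Ftool [ 0.6  0.1 -0.1] Ttool [-0.   -0.02  0.04] w 32.8
```

Emit:
carry_out --series '[{"tx": 0.0083, "ty": 0, "tz": 0, "wx": 0, "wy": 0, "wz": 0, "fingers": 1}, {"tx": 0.012, "ty": 0, "tz": 0, "wx": 0, "wy": 0, "wz": 0, "fingers": 1}, {"tx": 0.012, "ty": 0, "tz": 0, "wx": 0, "wy": 0, "wz": 0, "fingers": 1}, {"tx": 0.012, "ty": 0, "tz": 0, "wx": 0, "wy": 0, "wz": 0, "fingers": 1}, {"tx": 0.012, "ty": 0, "tz": 0, "wx": 0, "wy": 0, "wz": 0, "fingers": 1}, {"tx": 0.012, "ty": 0, "tz": 0, "wx": 0, "wy": 0, "wz": 0, "fingers": 1}, {"tx": 0.012, "ty": 0, "tz": 0, "wx": 0, "wy": 0, "wz": 0, "fingers": 1}, {"tx": 0.012, "ty": 0, "tz": 0, "wx": 0, "wy": 0, "wz": 0, "fingers": 1}, {"tx": 0.012, "ty": 0, "tz": 0, "wx": 0, "wy": 0, "wz": 0, "fingers": 1}, {"tx": 0.012, "ty": 0, "tz": 0, "wx": 0, "wy": 0, "wz": 0, "fingers": 1}, {"tx": 0.008, "ty": 0, "tz": 0, "wx": 0, "wy": 0, "wz": 0, "fingers": 1}, {"tx": 0, "ty": 0, "tz": 0, "wx": 0, "wy": 0, "wz": 0, "fingers": 1}, {"tx": 0, "ty": 0, "tz": 0, "wx": 0, "wy": 0, "wz": 0, "fingers": 1}]'

```text
clock: 15.98
ee_pos: [0.6053, 0.0092, 0.1586]
tcp_rot: [-3.142, 0.0, 1.11]
contact_force: [-0.6, -0.5, -1.3]
grip_width: 0.36
grasp_force: 12.0
```

```bash
python3 st.py; python3 look.py 7 | head -4
```

```text
t 15.9833 fix [31.8 18.9] z 158.6 heading -60.0 Ftool [-0.7 -0.3  1.3] Ttool [ 0.05 -0.   -0.03] w 32.8
[0.60527766 0.00920254 0.15864516] [-3.14157512e+00  3.76893474e-05  1.11019642e+00] 15.9833
wrist [ 0.58827449 -0.02383472  0.54449209] 1564 0.002405578793763971 0.20395712695997548
bush 4070 [[0.0379, 0.0763], [0.0524, 0.1443]] zmax 0.2093043482384174
side [ 0.58788651 -0.02743541  0.57666261] 366 0.002331515919154342 0.20427965971620543
```

Emit:
carry_out --series '[{"tx": 0.00523, "ty": -0.00014, "tz": 0, "wx": 0, "wy": 0, "wz": -0.025, "fingers": 1}, {"tx": 0.00523, "ty": -0.00014, "tz": 0, "wx": 0, "wy": 0, "wz": -0.025, "fingers": 1}, {"tx": 0.00523, "ty": -0.00014, "tz": 0, "wx": 0, "wy": 0, "wz": -0.025, "fingers": 1}, {"tx": 0.00523, "ty": -0.00014, "tz": 0, "wx": 0, "wy": 0, "wz": -0.025, "fingers": 1}, {"tx": 0.00523, "ty": -0.00014, "tz": 0, "wx": 0, "wy": 0, "wz": -0.025, "fingers": 1}, {"tx": 0.00523, "ty": -0.00014, "tz": 0, "wx": 0, "wy": 0, "wz": -0.025, "fingers": 1}, {"tx": 0.00523, "ty": -0.00014, "tz": 0, "wx": 0, "wy": 0, "wz": -0.025, "fingers": 1}, {"tx": 0, "ty": 0, "tz": 0, "wx": 0, "wy": 0, "wz": 0, "fingers": 1}, {"tx": 0, "ty": 0, "tz": 0, "wx": 0, "wy": 0, "wz": 0, "fingers": 1}]'

```text
clock: 16.88
ee_pos: [0.6082, 0.0195, 0.1587]
tcp_rot: [3.142, 0.0, 1.475]
contact_force: [-0.2, -0.6, -1.6]
grip_width: 0.355
grasp_force: 12.0
```

```bash
python3 st.py
```

```text
t 16.8833 fix [40.  25.8] z 158.7 heading -39.1 Ftool [-0.6 -0.2  1.6] Ttool [ 0.03 -0.04  0.01] w 32.3
```

Emit:
carry_out --series '[{"tx": 0.00523, "ty": -0.00014, "tz": 0, "wx": 0, "wy": 0, "wz": -0.025, "fingers": 1}, {"tx": 0.00523, "ty": -0.00014, "tz": 0, "wx": 0, "wy": 0, "wz": -0.025, "fingers": 1}, {"tx": 0.00523, "ty": -0.00014, "tz": 0, "wx": 0, "wy": 0, "wz": -0.025, "fingers": 1}, {"tx": 0.00523, "ty": -0.00014, "tz": 0, "wx": 0, "wy": 0, "wz": -0.025, "fingers": 1}, {"tx": 0.00523, "ty": -0.00014, "tz": 0, "wx": 0, "wy": 0, "wz": -0.025, "fingers": 1}, {"tx": 0.00523, "ty": -0.00014, "tz": 0, "wx": 0, "wy": 0, "wz": -0.025, "fingers": 1}, {"tx": 0.00523, "ty": -0.00014, "tz": 0, "wx": 0, "wy": 0, "wz": -0.025, "fingers": 1}, {"tx": 0, "ty": 0, "tz": 0, "wx": 0, "wy": 0, "wz": 0, "fingers": 1}, {"tx": 0, "ty": 0, "tz": 0, "wx": 0, "wy": 0, "wz": 0, "fingers": 1}]'

```text
clock: 17.63
ee_pos: [0.6072, 0.0304, 0.1587]
tcp_rot: [-3.142, -0.0, 1.84]
contact_force: [0.1, -0.1, -2.0]
grip_width: 0.356
grasp_force: 12.0
```

```bash
python3 st.py
```

```text
t 17.6333 fix [45.2 35.4] z 158.7 heading -18.1 Ftool [-0.2  0.   2. ] Ttool [-0.07  0.03  0.01] w 32.4
```

Emit:
carry_out --series '[{"tx": 0.00523, "ty": -0.00014, "tz": 0.001, "wx": 0, "wy": 0, "wz": -0.025, "fingers": 1}, {"tx": 0.00523, "ty": 0.001, "tz": 0.001, "wx": 0, "wy": 0, "wz": -0.025, "fingers": 1}, {"tx": 0.00523, "ty": 0.001, "tz": 0, "wx": 0, "wy": 0, "wz": -0.025, "fingers": 1}, {"tx": 0.00523, "ty": -0.00014, "tz": 0, "wx": 0, "wy": 0, "wz": -0.025, "fingers": 1}, {"tx": 0.00523, "ty": -0.00014, "tz": 0, "wx": 0, "wy": 0, "wz": -0.025, "fingers": 1}, {"tx": 0.00523, "ty": -0.00014, "tz": 0, "wx": 0, "wy": 0, "wz": -0.025, "fingers": 1}, {"tx": 0.008, "ty": 0, "tz": 0, "wx": 0, "wy": 0, "wz": 0, "fingers": 1}, {"tx": 0, "ty": 0, "tz": 0, "wx": 0, "wy": 0, "wz": 0, "fingers": 1}, {"tx": 0, "ty": 0, "tz": 0, "wx": 0, "wy": 0, "wz": 0, "fingers": 1}]'

```text
clock: 18.38
ee_pos: [0.6027, 0.0413, 0.1581]
tcp_rot: [-3.142, 0.0, 2.155]
contact_force: [0.1, -0.3, -0.8]
grip_width: 0.357
grasp_force: 12.0
```

```bash
python3 st.py; python3 look.py 8
```

```text
t 18.3833 fix [47.4 47. ] z 158.1 heading -0.1 Ftool [-0.3 -0.1  0.8] Ttool [-0.09 -0.01 -0.03] w 32.5
[0.60265392 0.04125309 0.1580796 ] [-3.14158887e+00  3.88027623e-05  2.15450836e+00] 18.3833
wrist [ 0.59408837 -0.01984883  0.70001012] 600 0.0022345787554316925 0.20411475678264984
bush 3924 [[0.0435, 0.0701], [0.0606, 0.1365]] zmax 0.2093686095728095
side [ 0.58778864 -0.0267118   0.57357676] 387 0.0022912583230834268 0.20419771983127188
scene [ 0.59080436 -0.02618546  0.58092132] 374 0.0021428653495901145 0.2056359620980862
bush 6 [[0.0357, 0.0732], [0.0412, 0.2075]] zmax 0.20884668362392203
```

On the last leg with no load. I'll approach the bush with a light grip, so that slip limits the force.

Emit:
carry_out --grip_force 10 --series '[{"tx": 0.006, "ty": 0, "tz": 0, "wx": 0, "wy": 0, "wz": 0, "fingers": 1}, {"tx": 0.01, "ty": 0, "tz": 0, "wx": 0, "wy": 0, "wz": 0, "fingers": 1}, {"tx": 0.01, "ty": 0, "tz": 0, "wx": 0, "wy": 0, "wz": 0, "fingers": 1}, {"tx": 0.01, "ty": 0, "tz": 0, "wx": 0, "wy": 0, "wz": 0, "fingers": 1}, {"tx": 0.006, "ty": 0, "tz": 0, "wx": 0, "wy": 0, "wz": 0, "fingers": 1}, {"tx": 0.004, "ty": 0, "tz": 0, "wx": 0, "wy": 0, "wz": 0, "fingers": 1}, {"tx": 0.004, "ty": 0, "tz": 0, "wx": 0, "wy": 0, "wz": 0, "fingers": 1}, {"tx": 0, "ty": 0, "tz": 0, "wx": 0, "wy": 0, "wz": 0, "fingers": 1}]'

```text
clock: 19.2
ee_pos: [0.5943, 0.0539, 0.1581]
tcp_rot: [-3.142, -0.0, 2.157]
contact_force: [-0.4, -1.3, -1.2]
grip_width: 0.36
grasp_force: 10.0
```

```bash
python3 st.py
```

```text
t 19.2 fix [47.4 62.2] z 158.1 heading 0.0 Ftool [-0.8 -1.   1.2] Ttool [-0.04  0.02  0.02] w 32.8
```

Emit:
carry_out --series '[{"tx": 0.0033, "ty": 0, "tz": 0, "wx": 0, "wy": 0, "wz": 0, "fingers": 1}, {"tx": 0.0033, "ty": 0, "tz": 0, "wx": 0, "wy": 0, "wz": 0, "fingers": 1}, {"tx": 0.0033, "ty": 0, "tz": 0, "wx": 0, "wy": 0, "wz": 0, "fingers": 1}, {"tx": 0.0033, "ty": 0, "tz": 0, "wx": 0, "wy": 0, "wz": 0, "fingers": 1}, {"tx": 0, "ty": 0, "tz": 0, "wx": 0, "wy": 0, "wz": 0, "fingers": 1}]'

```text
clock: 19.62
ee_pos: [0.5922, 0.057, 0.1581]
tcp_rot: [3.142, 0.0, 2.157]
contact_force: [0.7, -2.1, -1.9]
grip_width: 0.359
grasp_force: 10.0
```

```bash
python3 st.py
```

```text
t 19.6167 fix [47.4 65.9] z 158.1 heading 0.0 Ftool [-2.2 -0.6  1.9] Ttool [-0.08 -0.27 -0.03] w 32.7
```

Emit:
carry_out --series '[{"tx": 0.0033, "ty": 0, "tz": 0, "wx": 0, "wy": 0, "wz": 0, "fingers": 1}, {"tx": 0.0033, "ty": 0, "tz": 0, "wx": 0, "wy": 0, "wz": 0, "fingers": 1}, {"tx": 0.0033, "ty": 0, "tz": 0, "wx": 0, "wy": 0, "wz": 0, "fingers": 1}, {"tx": 0.0033, "ty": 0, "tz": 0, "wx": 0, "wy": 0, "wz": 0, "fingers": 1}, {"tx": 0.0033, "ty": 0, "tz": 0, "wx": 0, "wy": 0, "wz": 0, "fingers": 1}]'

```text
clock: 20.03
ee_pos: [0.5895, 0.0613, 0.1581]
tcp_rot: [3.141, 0.0, 2.157]
contact_force: [1.8, -1.9, -2.7]
grip_width: 0.359
grasp_force: 10.0
```

```bash
python3 st.py
```

```text
t 20.0333 fix [47.4 71. ] z 158.1 heading 0.0 Ftool [-2.6  0.4  2.7] Ttool [-0.1  -0.49  0.05] w 32.7
```

Emit:
carry_out --series '[{"tx": 0.0033, "ty": 0, "tz": 0.001, "wx": 0, "wy": 0, "wz": 0, "fingers": 1}, {"tx": 0.0033, "ty": 0, "tz": 0.001, "wx": 0, "wy": 0, "wz": 0, "fingers": 1}, {"tx": 0.0033, "ty": 0, "tz": 0, "wx": 0, "wy": 0, "wz": 0, "fingers": 1}]'

```text
clock: 20.28
ee_pos: [0.5879, 0.0638, 0.1576]
tcp_rot: [3.141, 0.0, 2.157]
contact_force: [1.9, -2.8, 0.0]
grip_width: 0.358
grasp_force: 10.0
```

```bash
python3 st.py
```

```text
t 20.2833 fix [47.5 73.9] z 157.6 heading 0.0 Ftool [-3.3  0.  -0. ] Ttool [-0.12 -0.55 -0.02] w 32.6
```

Emit:
carry_out --series '[{"tx": 0.0033, "ty": 0, "tz": 0, "wx": 0, "wy": 0, "wz": 0, "fingers": 1}, {"tx": 0.0033, "ty": 0, "tz": 0, "wx": 0, "wy": 0, "wz": 0, "fingers": 1}, {"tx": 0.0033, "ty": 0, "tz": 0, "wx": 0, "wy": 0, "wz": 0, "fingers": 1}]'

```text
clock: 20.53
ee_pos: [0.5863, 0.0663, 0.1576]
tcp_rot: [3.141, 0.0, 2.157]
contact_force: [2.1, -1.7, -0.1]
grip_width: 0.356
grasp_force: 10.0
```

```bash
python3 st.py
```

```text
t 20.5333 fix [47.5 76.9] z 157.6 heading 0.0 Ftool [-2.6  0.8  0.1] Ttool [-0.2  -0.53  0.07] w 32.4
```

Emit:
carry_out --series '[{"tx": 0.0033, "ty": 0, "tz": 0, "wx": 0, "wy": 0, "wz": 0, "fingers": 1}, {"tx": 0.0033, "ty": 0, "tz": 0, "wx": 0, "wy": 0, "wz": 0, "fingers": 1}, {"tx": 0.0033, "ty": 0, "tz": 0, "wx": 0, "wy": 0, "wz": 0, "fingers": 1}]'

```text
clock: 20.78
ee_pos: [0.5845, 0.0687, 0.1575]
tcp_rot: [3.141, 0.0, 2.157]
contact_force: [3.1, -2.7, 0.7]
grip_width: 0.358
grasp_force: 10.0
```

Emit:
carry_out --series '[{"tx": 0.0033, "ty": 0, "tz": 0, "wx": 0, "wy": 0, "wz": 0, "fingers": 1}, {"tx": 0.0033, "ty": 0, "tz": 0, "wx": 0, "wy": 0, "wz": 0, "fingers": 1}, {"tx": 0.0033, "ty": 0, "tz": 0, "wx": 0, "wy": 0, "wz": 0, "fingers": 1}]'

```text
clock: 21.03
ee_pos: [0.5829, 0.0712, 0.1575]
tcp_rot: [3.142, 0.0, 2.157]
contact_force: [3.5, -2.0, -1.0]
grip_width: 0.36
grasp_force: 10.0
```

Emit:
carry_out --series '[{"tx": 0.0033, "ty": 0, "tz": 0, "wx": 0, "wy": 0, "wz": 0, "fingers": 1}, {"tx": 0.0033, "ty": 0, "tz": 0, "wx": 0, "wy": 0, "wz": 0, "fingers": 1}, {"tx": 0.0033, "ty": 0, "tz": 0, "wx": 0, "wy": 0, "wz": 0, "fingers": 1}]'

```text
clock: 21.28
ee_pos: [0.5812, 0.0737, 0.1575]
tcp_rot: [3.142, -0.0, 2.157]
contact_force: [3.0, -1.8, -0.5]
grip_width: 0.357
grasp_force: 10.0
```

Emit:
carry_out --series '[{"tx": 0.0033, "ty": 0, "tz": 0, "wx": 0, "wy": 0, "wz": 0, "fingers": 1}, {"tx": 0.0033, "ty": 0, "tz": 0, "wx": 0, "wy": 0, "wz": 0, "fingers": 1}, {"tx": 0.0033, "ty": 0, "tz": 0, "wx": 0, "wy": 0, "wz": 0, "fingers": 1}]'

```text
clock: 21.53
ee_pos: [0.5795, 0.0761, 0.1575]
tcp_rot: [3.142, 0.0, 2.157]
contact_force: [4.3, -2.0, -1.1]
grip_width: 0.359
grasp_force: 10.0
```

Emit:
carry_out --series '[{"tx": 0.0033, "ty": 0, "tz": 0, "wx": 0, "wy": 0, "wz": 0, "fingers": 1}, {"tx": 0.0033, "ty": 0, "tz": 0, "wx": 0, "wy": 0, "wz": 0, "fingers": 1}, {"tx": 0.0033, "ty": 0, "tz": 0, "wx": 0, "wy": 0, "wz": 0, "fingers": 1}]'

```text
clock: 21.78
ee_pos: [0.578, 0.0786, 0.1575]
tcp_rot: [3.141, 0.0, 2.157]
contact_force: [4.7, -1.5, -1.1]
grip_width: 0.36
grasp_force: 10.0
```

Emit:
carry_out --series '[{"tx": 0.0033, "ty": 0.0015, "tz": 0, "wx": 0, "wy": 0, "wz": 0, "fingers": 1}, {"tx": 0.0033, "ty": 0.001, "tz": 0, "wx": 0, "wy": 0, "wz": 0, "fingers": 1}, {"tx": 0.0033, "ty": 0, "tz": 0, "wx": 0, "wy": 0, "wz": 0, "fingers": 1}]'

```text
clock: 22.03
ee_pos: [0.5764, 0.0814, 0.1573]
tcp_rot: [-3.141, -0.0, 2.157]
contact_force: [0.2, -3.2, 0.2]
grip_width: 0.355
grasp_force: 10.0
```

```bash
python3 st.py
```

```text
t 22.0333 fix [47.7 94.9] z 157.3 heading 0.0 Ftool [-2.8 -1.6 -0.2] Ttool [ 0.23 -0.53  0.02] w 32.3
```

Emit:
carry_out --series '[{"tx": 0.0033, "ty": 0, "tz": 0, "wx": 0, "wy": 0, "wz": 0, "fingers": 1}, {"tx": 0.0033, "ty": 0, "tz": 0, "wx": 0, "wy": 0, "wz": 0, "fingers": 1}, {"tx": 0.0033, "ty": 0, "tz": 0, "wx": 0, "wy": 0, "wz": 0, "fingers": 1}]'

```text
clock: 22.28
ee_pos: [0.5749, 0.0839, 0.1573]
tcp_rot: [-3.141, -0.0, 2.157]
contact_force: [0.1, -3.4, -1.5]
grip_width: 0.358
grasp_force: 10.0
```

Emit:
carry_out --series '[{"tx": 0.0033, "ty": 0, "tz": 0, "wx": 0, "wy": 0, "wz": 0, "fingers": 1}, {"tx": 0.0033, "ty": 0, "tz": 0, "wx": 0, "wy": 0, "wz": 0, "fingers": 1}, {"tx": 0.0033, "ty": 0, "tz": 0, "wx": 0, "wy": 0, "wz": 0, "fingers": 1}]'

```text
clock: 22.53
ee_pos: [0.5738, 0.0858, 0.1574]
tcp_rot: [-3.141, 0.001, 2.158]
contact_force: [4.9, -13.6, -3.8]
grip_width: 0.353
grasp_force: 10.0
```

The bush has bottomed: axial force jumped to about 14 N. I'll hold with a firmer grip.

Emit:
carry_out --grip_force 25 --series '[{"tx": 0, "ty": 0, "tz": 0, "wx": 0, "wy": 0, "wz": 0, "fingers": 1}, {"tx": 0, "ty": 0, "tz": 0, "wx": 0, "wy": 0, "wz": 0, "fingers": 1}, {"tx": 0, "ty": 0, "tz": 0, "wx": 0, "wy": 0, "wz": 0, "fingers": 1}]'

```text
clock: 22.78
ee_pos: [0.5738, 0.0858, 0.1574]
tcp_rot: [-3.141, 0.001, 2.157]
contact_force: [1.6, -9.1, -2.9]
grip_width: 0.356
grasp_force: 25.0
```

```bash
python3 st.py
```

```text
t 22.7833 fix [ 48.  100.1] z 157.4 heading 0.0 Ftool [-8.5 -3.7  2.9] Ttool [ 0.45 -1.52  0.02] w 32.4
```

Emit:
carry_out --series '[{"tx": 0.002, "ty": -0.001, "tz": 0, "wx": 0, "wy": 0, "wz": 0, "fingers": 1}, {"tx": 0, "ty": 0, "tz": 0, "wx": 0, "wy": 0, "wz": 0, "fingers": 1}, {"tx": 0, "ty": 0, "tz": 0, "wx": 0, "wy": 0, "wz": 0, "fingers": 1}]'

```text
clock: 23.03
ee_pos: [0.5738, 0.0858, 0.1575]
tcp_rot: [3.141, 0.002, 2.158]
contact_force: [7.5, -12.9, -6.3]
grip_width: 0.351
grasp_force: 25.0
```

```bash
python3 st.py
```

```text
t 23.0333 fix [ 48.  100.1] z 157.5 heading 0.0 Ftool [-14.8  -0.9   6.4] Ttool [ 0.08 -2.42 -0.02] w 32.0
```

Emit:
carry_out --series '[{"tx": 0, "ty": 0, "tz": 0, "wx": 0, "wy": 0, "wz": 0, "fingers": 1}, {"tx": 0, "ty": 0, "tz": 0, "wx": 0, "wy": 0, "wz": 0, "fingers": 1}, {"tx": 0, "ty": 0, "tz": 0, "wx": 0, "wy": 0, "wz": 0, "fingers": 1}, {"tx": 0, "ty": 0, "tz": 0, "wx": 0, "wy": 0, "wz": 0, "fingers": 1}, {"tx": 0, "ty": 0, "tz": 0, "wx": 0, "wy": 0, "wz": 0, "fingers": 1}, {"tx": 0, "ty": 0, "tz": 0, "wx": 0, "wy": 0, "wz": 0, "fingers": 1}]'

```text
clock: 23.53
ee_pos: [0.5738, 0.0858, 0.1575]
tcp_rot: [3.141, 0.002, 2.158]
contact_force: [6.5, -11.7, -5.1]
grip_width: 0.352
grasp_force: 25.0
```

```bash
python3 st.py
```

```text
t 23.5333 fix [ 48.  100.1] z 157.5 heading 0.0 Ftool [-13.3  -1.1   5.2] Ttool [ 0.13 -2.45 -0.02] w 32.0
```

Emit:
carry_out --series '[{"tx": 0.001, "ty": 0, "tz": 0, "wx": 0, "wy": 0, "wz": 0, "fingers": 1}, {"tx": 0, "ty": 0, "tz": 0, "wx": 0, "wy": 0, "wz": 0, "fingers": 1}, {"tx": 0, "ty": 0, "tz": 0, "wx": 0, "wy": 0, "wz": 0, "fingers": 1}, {"tx": 0, "ty": 0, "tz": 0, "wx": 0, "wy": 0, "wz": 0, "fingers": 1}, {"tx": 0, "ty": 0, "tz": 0, "wx": 0, "wy": 0, "wz": 0, "fingers": 1}, {"tx": 0, "ty": 0, "tz": 0, "wx": 0, "wy": 0, "wz": 0, "fingers": 1}, {"tx": 0, "ty": 0, "tz": 0, "wx": 0, "wy": 0, "wz": 0, "fingers": 1}]'

```text
clock: 24.12
ee_pos: [0.5738, 0.0858, 0.1575]
tcp_rot: [3.141, 0.002, 2.158]
contact_force: [8.6, -15.1, -6.9]
grip_width: 0.354
grasp_force: 25.0
```

```bash
python3 st.py
```

```text
t 24.1167 fix [ 48.  100.1] z 157.5 heading 0.0 Ftool [-17.4  -1.2   7. ] Ttool [ 0.14 -2.86 -0.  ] w 32.3
```

I held about 17 N. Now I'll relax the push, open the fingers and check.

Emit:
carry_out --series '[{"tx": -0.0022, "ty": 0, "tz": 0, "wx": 0, "wy": 0, "wz": 0, "fingers": 1}, {"tx": -0.002, "ty": 0, "tz": 0, "wx": 0, "wy": 0, "wz": 0, "fingers": 1}, {"tx": 0, "ty": 0, "tz": 0, "wx": 0, "wy": 0, "wz": 0, "fingers": 1}]'

```text
clock: 24.37
ee_pos: [0.5738, 0.0858, 0.1574]
tcp_rot: [3.141, 0.0, 2.157]
contact_force: [3.9, -5.5, -4.2]
grip_width: 0.356
grasp_force: 25.0
```

```bash
python3 st.py
```

```text
t 24.3667 fix [ 47.9 100. ] z 157.4 heading 0.0 Ftool [-6.8  0.2  4.2] Ttool [-0.04 -1.01  0.  ] w 32.4
```

Emit:
carry_out --series '[{"tx": 0, "ty": 0, "tz": 0, "wx": 0, "wy": 0, "wz": 0, "fingers": -1}, {"tx": 0, "ty": 0, "tz": 0, "wx": 0, "wy": 0, "wz": 0, "fingers": -1}, {"tx": 0, "ty": 0, "tz": 0, "wx": 0, "wy": 0, "wz": 0, "fingers": -1}, {"tx": 0, "ty": 0, "tz": 0, "wx": 0, "wy": 0, "wz": 0, "fingers": -1}, {"tx": 0, "ty": 0, "tz": 0, "wx": 0, "wy": 0, "wz": 0, "fingers": -1}, {"tx": 0, "ty": 0, "tz": 0, "wx": 0, "wy": 0, "wz": 0, "fingers": -1}, {"tx": 0, "ty": 0, "tz": 0, "wx": 0, "wy": 0, "wz": 0, "fingers": -1}, {"tx": 0, "ty": 0, "tz": 0, "wx": 0, "wy": 0, "wz": 0, "fingers": -1}, {"tx": 0, "ty": 0, "tz": 0, "wx": 0, "wy": 0, "wz": 0, "fingers": -1}, {"tx": 0, "ty": 0, "tz": 0, "wx": 0, "wy": 0, "wz": 0, "fingers": -1}, {"tx": 0, "ty": 0, "tz": 0, "wx": 0, "wy": 0, "wz": 0, "fingers": -1}]'

```text
clock: 25.28
ee_pos: [0.5736, 0.0859, 0.1575]
tcp_rot: [3.142, -0.0, 2.157]
contact_force: [0.1, 0.0, -0.5]
grip_width: 0.996
grasp_force: 0.0
```

```bash
python3 st.py
python3 - <<'E'
from h import *
c,p,d=snap('wrist'); c2,p2,d2=snap('scene'); c3,p3,d3=snap('side')
b=cv2.resize(p3[60:180,130:290],(512,384),interpolation=cv2.INTER_CUBIC)
cv2.imwrite('pics/f.png',cv2.cvtColor(cv2.resize(np.hstack([p[:,130:400],b]),(782,384)),cv2.COLOR_RGB2BGR))
E
```

```text
t 25.2833 fix [ 47.8 100.3] z 157.5 heading 0.0 Ftool [-0.   0.1  0.5] Ttool [-0.05 -0.01  0.01] w 90.6
```

View pics/f.png

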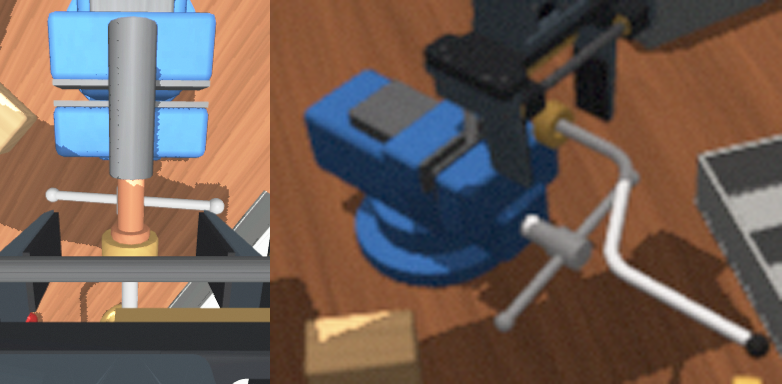

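The collar is seated against the bush flange at about (130,240) in the left view, with the fingers open and clear on both sides. I'll lift straight up.

Emit:
carry_out --series '[{"tx": 0, "ty": 0, "tz": -0.03, "wx": 0, "wy": 0, "wz": 0, "fingers": -1}, {"tx": 0, "ty": 0, "tz": -0.06, "wx": 0, "wy": 0, "wz": 0, "fingers": -1}, {"tx": 0, "ty": 0, "tz": -0.08, "wx": 0, "wy": 0, "wz": 0, "fingers": -1}, {"tx": 0, "ty": 0, "tz": -0.08, "wx": 0, "wy": 0, "wz": 0, "fingers": -1}, {"tx": 0, "ty": 0, "tz": -0.08, "wx": 0, "wy": 0, "wz": 0, "fingers": -1}, {"tx": 0, "ty": 0, "tz": -0.05, "wx": 0, "wy": 0, "wz": 0, "fingers": -1}, {"tx": 0, "ty": 0, "tz": 0, "wx": 0, "wy": 0, "wz": 0, "fingers": -1}, {"tx": 0, "ty": 0, "tz": 0, "wx": 0, "wy": 0, "wz": 0, "fingers": -1}, {"tx": 0, "ty": 0, "tz": 0, "wx": 0, "wy": 0, "wz": 0, "fingers": -1}]'

```text
clock: 26.18
ee_pos: [0.5731, 0.0858, 0.2708]
tcp_rot: [-3.141, -0.0, 2.157]
contact_force: [-0.6, -0.8, -0.7]
grip_width: 0.999
grasp_force: 0.0
```

```bash
python3 st.py; python3 -c "
from plant import robot
print(robot.hand_in())"
```

```text
t 26.1833 fix [ 47.4 100.5] z 270.8 heading 0.0 Ftool [-0.4 -0.9  0.7] Ttool [-0.02  0.07 -0.01] w 90.9
the job is handed in; nothing more can be done
None
```

The collar went round both corners, bottomed the bush, was held home at about 13–17 N for roughly a second (wrist reading) and released against the bush; I handed the job in at 26 s, and no verdict came back.

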